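# Set the inspection lamp's sliding leg to its mark and cam it shut

## Task

Lift the grey resin figurine out of the top parts tray and stand it gently upright inside the printed circle on the lamp stand's round stage. Then take hold of the lamp's sliding leg by its ribbed bar, lower it until the bottom edge of its collar meets the top of the orange tape mark on the post, and while holding it there squeeze the red cam lever fully closed against the bar. Finish still holding the bar and closed lever in the grip with the leg at its mark, and leave the black plinth, the tweezers and the jar where they are.

Things in the scene. Friction and masses are not known exactly. Their poses are not given: they have to be found in the camera images.
- figurine: Grey cast-resin wizard, 40 g, 68 mm tall, standing in one of the top tray's two compartments; round base 30 mm across, 4 mm thick, then a nearly cylindrical robe, 23 mm across low down, 20 mm across from 28 to 38 mm up; grip it from any side about 26 mm above its underside. Origin: centre of its underside; z up.
- trays: Fixed stack of three clear parts trays, 140 (x) by 200 (y) by 96 mm. Origin: centre of the underside. Only the top tray is open: floor at 67 mm, 3 mm walls to 96 mm, a 3 mm cross wall along x through the middle making two compartments 134 (x) by 95 (y) mm, centred 49 mm to +y and -y. The figurine stands in one, the plinth in the other.
- plinth: Bystander, leave alone: black plastic plinth, 36 mm across and 13 mm tall, 30 g, in the other compartment of the top tray. Origin: centre of its underside.
- stand: Inspection-lamp stand, fixed. Grey base plate 12 mm thick, -100 to +50 mm in x, -250 to +90 mm in y. Origin: on the shelf under the axis of its upright steel post (16 mm thick, 210 mm high); z up. The leg slides up and down the post without turning, its axes parallel to the stand's. Its bar and lever point to the stand's -x, towards the robot.
- stage (a point): Centre of the top of the stand's round white stage, 28 mm above the shelf, 90 mm across, 45 mm to -x and 200 mm to -y of the post. A thin black circle 56 mm across is printed round this point; the figurine's whole base belongs inside it.
- leg: Sliding leg on the post: dark collar 36 mm across, 34 mm tall, a 24 mm tube above, a lamp head at the top (x -5 to +55, y -70 to -25, z 85 to 160 mm: keep clear). Origin: post's axis, collar's lower edge. 0.31 kg. Starts 25 to 85 mm above the mark, lever open. A bushing drags 4 N, so it stays where left: 1 N pushes it down, 7 N raise it. Closing the lever locks it.
- mark: The length mark: a band of orange tape 8 mm tall round the bare post, below the collar. Origin: on the post's axis at the TOP edge of the band. The leg is right when the collar's lower edge (origin of body leg) is level with it.
- bar_grip (a point): Middle of the leg's rigid grip bar (dark, black ribs, fixed to the collar), 88 mm to -x and 10 mm to -y of the post's axis, 17 mm above the collar's edge. The bar is 12 mm thick (y), 26 mm tall, and reaches to 118 mm in front of the post. The lever lies on its +y side, at its height. Across both, the fingers here span 60 mm with the lever open (38 mm clear between), 28 mm closed.
- lever (a joint): Angle of the red cam lever: 0 = fully closed beside the bar; starts open, 0.46 to 0.56. It swings level and opens to the stand's +y. At bar_grip it starts to move at 7 N and takes up to 18 N until the cam snaps over centre: pinching bar and lever with 4 or 5 N leaves it open, 25 N closes it. The bar does not yield, so the hand follows 16 mm to the stand's -y.
- lever_tip (a point): Middle of the end of the red lever, 92 mm from its upright pin. The pin lies 26 mm to -x and 10 mm to +y of the post's axis. The lever is straight, 9 mm thick, 22 mm tall; closed, it spans 3 to 12 mm to +y of the post's axis, parallel to the bar.
- tweezers: Bystander, leave alone: stainless tweezers, 125 mm long and 9 mm tall, lying on the blue mat. Origin: middle of the underside.
- varnish: Bystander, leave alone: amber varnish jar with a white cap, 36 mm across and 62 mm tall. Origin: centre of its underside.
- mat: Blue silicone mat, 200 by 150 mm, 3 mm thick, fixed. Origin: centre of its underside.
Things that resemble listed ones, but are neither listed nor needed, are in the scene too. Leave any yellow look-alike of the figurine alone.

How it is judged:
By the outcome, as a careful person would: the job done as asked, in the order asked, and still so for the second after the job is handed in, while the arm keeps its last pose, push and grip.
It also fails if it takes over 64 s, if anything falls off the work surface, if the arm or the gripper's body presses on something with over 40 N, if the wrist force passes 120 N, or if a joint passes its speed limit or range.

## Robot

A 7-joint arm with a two-finger parallel gripper is mounted at the origin on the work surface. World frame = base frame: x ahead of the robot, y to its left, z up, the work surface at z = 0. Lengths are in m, angles in rad, forces in N, time in s.
With the tool pointing down it reaches from about 0.35 to 0.9 m from the base axis. Payload 8.1 kg.
Tool frame: the origin (TCP) lies midway between the tips of the shut fingers; the grasp point (between the pads) lies 19 mm behind it; z points along the fingers, y is the direction in which the jaws open and shut (so a half turn about z gives the same grasp; the last joint's range is limited). The gripper opens to 92 mm and grips with 3 to 60 N. Pads are 19 mm wide; open, the fingers measure 130 mm over their backs; the gripper's body (75 mm by 190 mm) begins 47 mm behind the grasp point.
Start: joints at [1.247, 0.434, 0.025, 1.573, -0.012, 1.134, -0.075], TCP at [0.137, -0.61, 0.227] pointing down, gripper open.
Joint ranges: [-2.62, 2.62], [-0.44, 2.09], [-1.27, 1.32], [0.08, 2.57], [-1.32, 4.46], [0.12, 2], [-2.74, 2.74]. Speed limits (rad/s): [2.22, 2.22, 3.01, 3.01, 3.14, 3.14, 3.14].

## Interface

Orientations are given as a rotation vector (axis times angle).
In Python, from cell import readout, imaging, arm gives the robot as it stands.
- The arm moves only by the tool send_rows, never from a script. Its arguments are lists of equal length, an entry for each row: "claw": the gripper command: -1 is fully open, 1 is shut, values between are in proportion; "delta_pos": the shift along the tool's x, y, z as a fraction of full scale, a list of three; "dr": the turn, a rotation vector about the tool's x, y, z as a fraction of full scale, a list of three. In form: {"claw": [claw, ...], "delta_pos": [[dx, dy, dz], ...], "dr": [[ax, ay, az], ...]}. A call has exactly 5 rows; each row is the pose to reach, as a shift and turn from the pose commanded when the call began, along the tool's axes at that moment; what a row does not reach only later rows make up. Full scale, the value 1, is 250 mm for a shift and 2 rad for a turn. A row lasts 1/10 s, in which the tool goes at most 50 mm and 8.59 degrees, less where a joint would pass 70% of its speed; a pose out of reach is approached as far as the arm can. A call with a number of a shift or a turn outside -1 to 1 is refused whole. A call with a gripper value outside its range is refused whole. The fingers move at their own pace and stop on an object; "force" is the grip in N (left out, the last holds). Time passes only in rows, so rows that repeat a pose let the fingers close, or fill a call up. It gives the time, the measured TCP pose, the force and the opening at its end, in the units of the state.
- readout.observe(): the state, without advancing time (a new reading comes with each control period).
- imaging.get_image(name): name is "scene" or "top" or "wrist"; returns (picture, depth): 420x560x3 uint8, blue, green, red; 420x560 float32, m along the optical axis (not along the pixel's ray), 0 where there is no reading.
- imaging.get_calibration(name): a dict with "vfov" (degrees; the focal length in pixels is half the picture's height over the tangent of half this angle, whatever the lens; pixels are square), "cx", "cy" (the principal point, pixels), "extrinsics" (4x4, takes a point from world to camera coordinates). Camera axes: x right, y down, z forward; pixel columns grow to the right and rows downward; lengths in m; the calibration is good to about 2 mm. A picture is of the moment at which its call begins: read the wrist's pose just before it. get_calibration takes no time and is no camera call; for the wrist camera it gives the pose at the moment of the call.
- arm.sign_off(): hands the job in, once; it reports no verdict.
The state is a dict: "clock": time; "joints": joint angles; "dq": joint speeds; "joint_efforts": joint torques, N m; "position": TCP position; "ee_rot": TCP orientation; "force": force on the tool from outside, world axes, zero at the start; "ft_torque": the same for the moment, N m; "width": opening from 0.0 (shut) to 1.0 (fully open).
Only numpy, scipy, OpenCV 4.12 (cv2) and the standard library are available. Lean on these libraries where they do the work, as an engineer would, in place of code of your own. Each camera call takes 0.05 s, during which the arm holds its last target.

## Working session

There is one attempt and no reset: what is moved stays moved. The work goes in short steps, Python scripts to look and compute and a tool call to move; the robot and the scene stay as the last step left them, time stands still between calls to the robot, and variables do not carry over. Pictures are saved under pics/ and viewed, and the job is handed in when it is done.

Besides the shell and the picture viewer there is one more tool, called after "Request:" as a command line: name --argument value ..., lists and objects as JSON in quotes. send_rows: Moves the arm, as the interface text tells. Its arguments: {"type":"object","properties":{"claw":{"type":"array","items":{"type":"number"}},"delta_pos":{"type":"array","items":{"type":"array","items":{"type":"number","minimum":-1,"maximum":1}}},"dr":{"type":"array","items":{"type":"array","items":{"type":"number","minimum":-1,"maximum":1}}},"force":{"type":"number"}},"required":["claw","delta_pos","dr"]}

```bash
ls; mkdir -p pics; cat > h.py <<'E'
import numpy as np,cv2
from cell import readout,imaging,arm
from scipy.spatial.transform import Rotation as R
def grab(n,tag):
    c=imaging.get_calibration(n); p,d=imaging.get_image(n)
    cv2.imwrite(f'pics/{tag}.png',p); np.savez(f'pics/{tag}.npz',p=p,d=d,vf=c['vfov'],cx=c['cx'],cy=c['cy'],E=np.array(c['extrinsics']))
def load(tag): return np.load(f'pics/{tag}.npz')
def w(z,u,v,dep=None):
    f=z['p'].shape[0]/2/np.tan(np.radians(z['vf'])/2)
    d=z['d'][np.asarray(v,int),np.asarray(u,int)] if dep is None else dep
    P=np.stack([(u-z['cx'])/f*d,(v-z['cy'])/f*d,d*np.ones_like(d)],-1)
    E=z['E']; return (P-E[:3,3])@E[:3,:3]
def cloud(z):
    v,u=np.mgrid[:z['d'].shape[0],:z['d'].shape[1]]
    return w(z,u,v)
def proj(z,P):
    f=z['p'].shape[0]/2/np.tan(np.radians(z['vf'])/2)
    Q=np.asarray(P)@z['E'][:3,:3].T+z['E'][:3,3]
    return np.stack([f*Q[...,0]/Q[...,2]+z['cx'],f*Q[...,1]/Q[...,2]+z['cy']],-1)
E
python3 - <<'E'
from h import *
np.set_printoptions(precision=4,suppress=True)
for n in ['scene','top','wrist']:
    grab(n,n+'0'); z=load(n+'0'); print(n,z['vf'],z['cx'],z['cy'],'\n',z['E'])
print(readout.observe())
E
```

```text
pics
scene 54.19817466473236 276.12197946461265 207.38740658190085 
 [[-0.8188  0.5741  0.0005  0.3994]
 [ 0.3464  0.4947 -0.797  -0.1235]
 [-0.4579 -0.6524 -0.6039  1.286 ]
 [ 0.      0.      0.      1.    ]]
top 57.33692137562592 276.5564979236981 205.2548882032787 
 [[ 0.0208 -0.9997 -0.01    0.0541]
 [-0.9899 -0.0192 -0.1404  0.509 ]
 [ 0.1401  0.0128 -0.99    0.9274]
 [ 0.      0.      0.      1.    ]]
wrist 66.59856077991839 279.0379682275385 204.06557615128636 
 [[ 0.2184 -0.9758 -0.002  -0.6252]
 [-0.9336 -0.2096  0.2906 -0.0362]
 [-0.284  -0.0616 -0.9568  0.3913]
 [ 0.      0.      0.      1.    ]]
{'clock': 0.15, 'joints': array([ 1.2474,  0.435 ,  0.025 ,  1.5739, -0.0116,  1.134 , -0.0751]), 'dq': array([-0.0009, -0.0015, -0.001 , -0.0028, -0.0004, -0.0003,  0.0002]), 'joint_efforts': array([  0.0017, -66.8264,   0.9865, -31.47  ,  -0.0604,   0.0393,
         0.0001]), 'position': array([ 0.1367, -0.6095,  0.2261]), 'ee_rot': array([-3.1214, -0.3459,  0.0004]), 'force': array([ 0.5333, -0.2798, -0.0554]), 'ft_torque': array([0.0564, 0.017 , 0.0409]), 'width': 1.0015010346364437}
```

View pics/scene0.png

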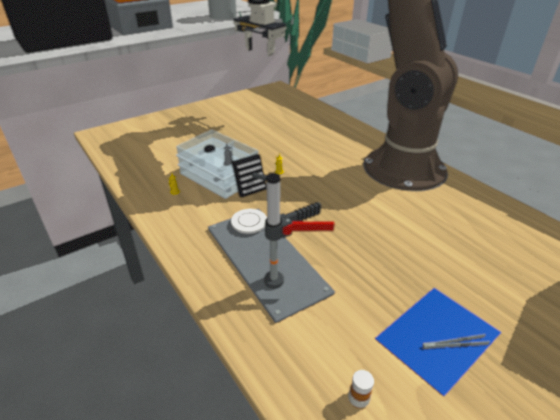

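View pics/top0.png

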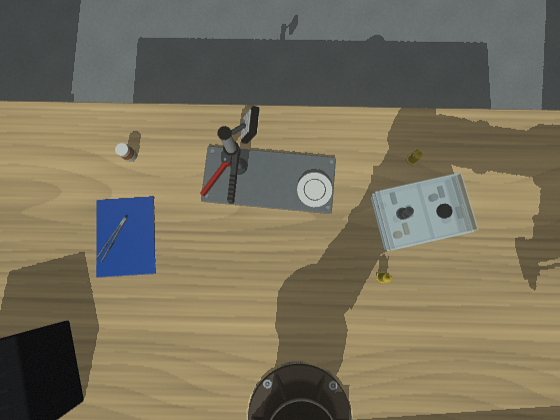

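View pics/wrist0.png

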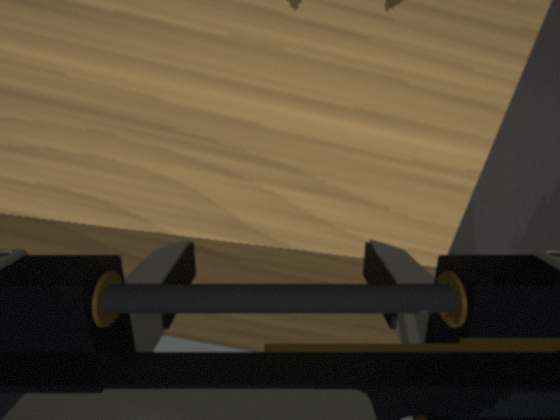

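```bash
python3 - <<'E'
from h import *
a=load('top0')['p']; b=load('scene0')['p']
def cr(p,x0,y0,w_,h_,s): return cv2.resize(p[y0:y0+h_,x0:x0+w_],None,fx=s,fy=s,interpolation=cv2.INTER_CUBIC)
cv2.imwrite('pics/c1.png',np.hstack([cr(a,360,140,130,150,4)[:600],]))
cv2.imwrite('pics/c2.png',np.hstack([cr(b,160,120,130,100,6)]))
cv2.imwrite('pics/c3.png',np.hstack([cr(a,190,95,160,130,5)[:600]]))
cv2.imwrite('pics/c4.png',np.hstack([cr(b,200,150,150,170,4)[:600]]))
E
```

```text
(no output)
```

View pics/c1.png

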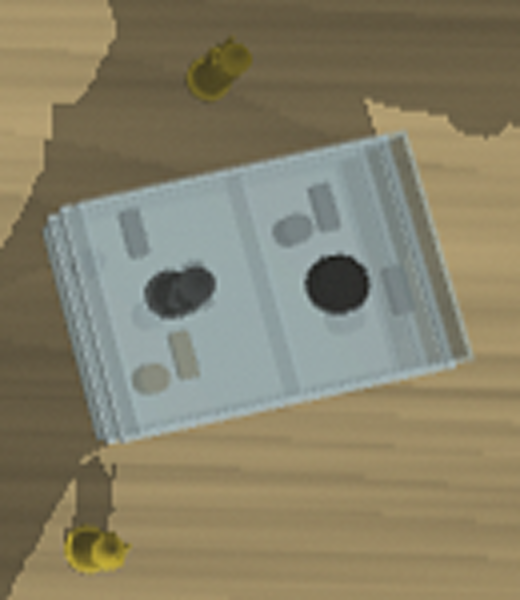

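View pics/c2.png

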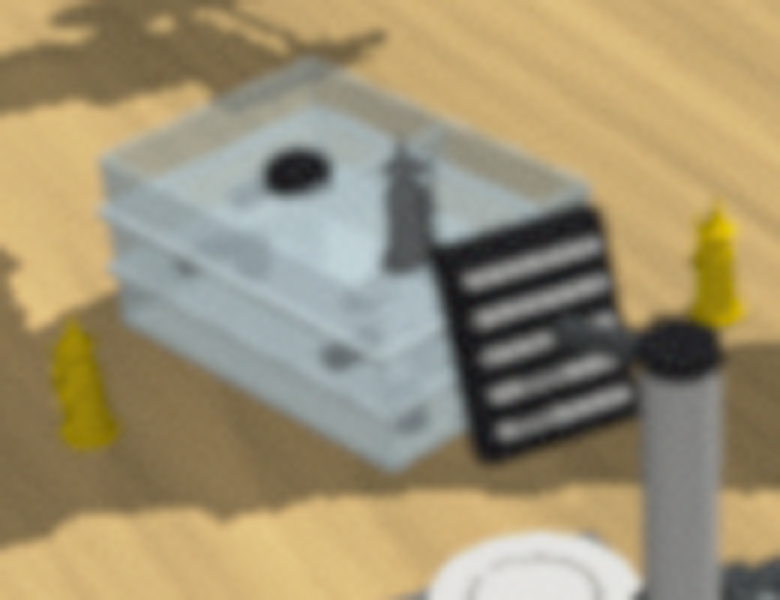

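View pics/c3.png

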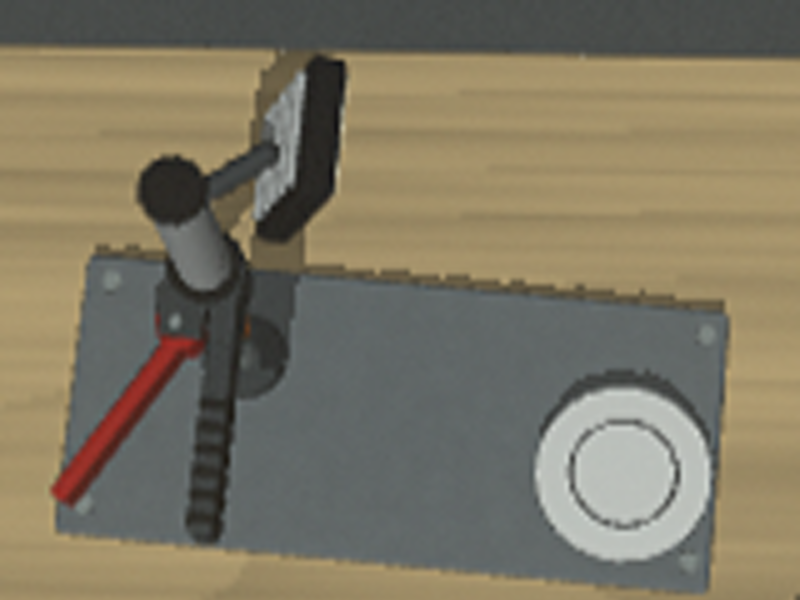

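View pics/c4.png

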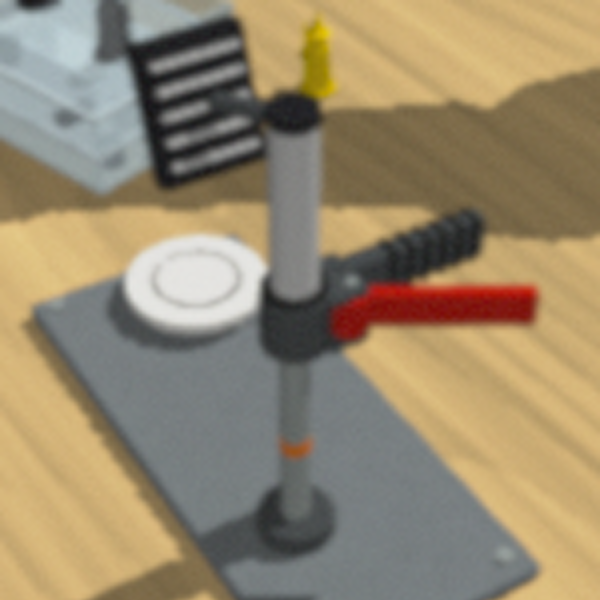

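The grey figurine is at top-camera (404,213) and scene (228,155), inside the top tray. The two yellow look-alikes stand on the table at top (413,157) and (385,278), so they are not it. The black disc at top (444,211) is the plinth. The enlarged crops confirm this. Next I measure.

```bash
python3 - <<'E'
from h import *
np.set_printoptions(precision=4,suppress=True)
zt=load('top0'); zs=load('scene0')
Ct=cloud(zt); Cs=cloud(zs)
for nm,C,(u0,u1,v0,v1) in [('top',Ct,(360,490,160,260)),('scene',Cs,(170,275,130,195))]:
    P=C[v0:v1,u0:u1].reshape(-1,3)
    print(nm,'z hist'); h,e=np.histogram(P[:,2],bins=np.arange(-.02,.16,.005)); print([(round(x,3),int(n)) for x,n in zip(e,h) if n])
# gray dark pixels figurine
for nm,z,C,(u0,u1,v0,v1) in [('top',zt,Ct,(392,418,200,225)),('scene',zs,Cs,(220,235,143,168))]:
    p=z['p'][v0:v1,u0:u1].astype(int); m=p.max(2)<110
    P=C[v0:v1,u0:u1][m]; print(nm,m.sum(),P[P[:,2].argsort()][::max(1,len(P)//25)])
# plinth
p=zt['p'][195:228,432:458].astype(int); m=p.max(2)<60; P=Ct[195:228,432:458][m]; print('plinth',m.sum(),np.median(P,0),P.min(0),P.max(0))
# stage white
p=zt['p'][160:215,290:340].astype(int); m=p.min(2)>150; vv,uu=np.nonzero(m); P=Ct[160:215,290:340][m]; print('stage',np.median(P,0),P.min(0),P.max(0),uu.min()+290,uu.max()+290,vv.min()+160,vv.max()+160)
E
```

```text
top z hist
[(np.float64(-0.01), 31), (np.float64(-0.005), 4142), (np.float64(0.0), 2977), (np.float64(0.005), 51), (np.float64(0.01), 36), (np.float64(0.015), 17), (np.float64(0.02), 6), (np.float64(0.025), 11), (np.float64(0.03), 83), (np.float64(0.035), 51), (np.float64(0.04), 37), (np.float64(0.045), 28), (np.float64(0.05), 5), (np.float64(0.055), 1), (np.float64(0.06), 613), (np.float64(0.065), 3212), (np.float64(0.07), 253), (np.float64(0.075), 295), (np.float64(0.08), 229), (np.float64(0.085), 177), (np.float64(0.09), 306), (np.float64(0.095), 278), (np.float64(0.1), 17), (np.float64(0.105), 15), (np.float64(0.11), 1), (np.float64(0.115), 36), (np.float64(0.12), 21), (np.float64(0.125), 7), (np.float64(0.13), 1), (np.float64(0.135), 1)]
scene z hist
[(np.float64(-0.005), 378), (np.float64(0.0), 1897), (np.float64(0.005), 103), (np.float64(0.01), 84), (np.float64(0.015), 94), (np.float64(0.02), 92), (np.float64(0.025), 55), (np.float64(0.03), 104), (np.float64(0.035), 118), (np.float64(0.04), 96), (np.float64(0.045), 87), (np.float64(0.05), 89), (np.float64(0.055), 84), (np.floa
[... 1373 characters left out ...]
67]
 [ 0.491  -0.2267  0.0886]
 [ 0.4899 -0.2284  0.0907]
 [ 0.4894 -0.2288  0.0935]
 [ 0.4836 -0.2273  0.0956]
 [ 0.4899 -0.2274  0.0976]
 [ 0.4977 -0.2359  0.0994]
 [ 0.4926 -0.2278  0.1015]
 [ 0.4894 -0.2273  0.1039]
 [ 0.484  -0.2308  0.1069]
 [ 0.4952 -0.2333  0.1093]
 [ 0.4938 -0.2355  0.1111]
 [ 0.4909 -0.229   0.1131]
 [ 0.4945 -0.2331  0.1187]
 [ 0.4933 -0.2349  0.1207]
 [ 0.488  -0.2327  0.1231]
 [ 0.6586  0.1079  0.2895]
 [ 0.6597  0.114   0.295 ]
 [ 0.6589  0.1094  0.2966]
 [ 0.6579  0.108   0.2997]]
plinth 166 [ 0.4967 -0.3353  0.079 ] [ 0.3727 -0.3523  0.0732] [0.5134 0.052  0.9902]
stage [ 0.5507 -0.03    0.0278] [ 0.3727 -0.0732  0.0226] [0.5947 0.052  0.9902] 297 331 173 206
```

```bash
python3 - <<'E'
from h import *
np.set_printoptions(precision=4,suppress=True)
zt=load('top0'); zs=load('scene0')
Ct=cloud(zt)
P=Ct[160:262,360:490].reshape(-1,3); P=P[(P[:,2]>.085)&(P[:,2]<.101)]
print('rim',cv2.minAreaRect(P[:,:2].astype(np.float32)*1000))
# plate
p=zt['p'].astype(int); 
M=(Ct[...,2]>.007)&(Ct[...,2]<.017); M[:130]=0;M[230:]=0;M[:,:180]=0;M[:,350:]=0
n,l,s,c=cv2.connectedComponentsWithStats(M.astype(np.uint8)); k=1+s[1:,4].argmax(); P=Ct[l==k]; print('plate',s[k],cv2.minAreaRect(P[:,:2].astype(np.float32)*1000),np.median(P[:,2]))
# white stage
m=(p.min(2)>150); m[:160]=0;m[215:]=0;m[:,:290]=0;m[:,340:]=0
cs,_=cv2.findContours(m.astype(np.uint8),cv2.RETR_EXTERNAL,cv2.CHAIN_APPROX_NONE); c=max(cs,key=cv2.contourArea)
e=cv2.fitEllipse(c); print('stage px',e)
def ray(z,u,v,h):
    f=210/np.tan(np.radians(z['vf'])/2); d=np.array([(u-z['cx'])/f,(v-z['cy'])/f,1])@z['E'][:3,:3]; o=-z['E'][:3,3]@z['E'][:3,:3]
    return o+d*(h-o[2])/d[2]
print(ray(zt,*e[0],.028))
# dark circle
# scene stage
p=zs['p'].astype(int); m=(p.min(2)>140); m[:205]=0;m[236:]=0;m[:,:228]=0;m[:,266:]=0
cs,_=cv2.findContours(m.astype(np.uint8),cv2.RETR_EXTERNAL,cv2.CHAIN_APPROX_NONE); c=max(cs,key=cv2.contourArea); e=cv2.fitEllipse(c); print('stage scene',e,ray(zs,*e[0],.028))
# orange
for nm,z in (('scene',zs),('top',zt)):
    h=cv2.cvtColor(z['p'],cv2.COLOR_BGR2HSV); m=(h[...,0]>4)&(h[...,0]<15)&(h[...,1]>150)
    if nm=='scene': m[:250]=0;m[275:]=0;m[:,:265]=0;m[:,285:]=0
    else: m[:130]=0;m[190:]=0;m[:,:200]=0;m[:,260:]=0
    vv,uu=np.nonzero(m); print(nm,[(u,v,w(z,np.array(u),np.array(v))) for u,v in zip(uu,vv)])
E
```

```text
rim ((495.538330078125, -290.9856262207031), (140.20774841308594, 201.8096923828125), 13.77931022644043)
plate [ 232  149  104   65 4350] ((577.1162719726562, 46.07423400878906), (256.38812255859375, 150.15682983398438), 85.6014175415039) 0.011588903271347095
stage px ((314.1766357421875, 189.55178833007812), (33.30539321899414, 34.13749694824219), 110.5753402709961)
[ 0.5511 -0.0304  0.028 ]
stage scene ((248.2826690673828, 219.84329223632812), (24.264846801757812, 35.04459762573242), 86.79325866699219) [ 0.5532 -0.0291  0.028 ]
scene [(np.int64(275), np.int64(261), array([0.6121, 0.1731, 0.0801])), (np.int64(276), np.int64(261), array([0.611 , 0.1751, 0.0811])), (np.int64(271), np.int64(262), array([0.6192, 0.1689, 0.0779])), (np.int64(272), np.int64(262), array([0.6175, 0.17  , 0.0778])), (np.int64(273), np.int64(262), array([0.6172, 0.1732, 0.0802])), (np.int64(274), np.int64(262), array([0.6147, 0.1733, 0.0788])), (np.int64(275), np.int64(262), array([0.6132, 0.1747, 0.0792])), (np.int64(276), np.int64(262), array([0.6112, 0.1754, 0.0785])), (np.int64(272), np.int64(263), array(
[... 242 characters left out ...]
, np.int64(160), array([0.6108, 0.1574, 0.0812])), (np.int64(239), np.int64(161), array([0.6087, 0.1575, 0.08  ])), (np.int64(226), np.int64(166), array([0.5759, 0.1766, 0.1604])), (np.int64(223), np.int64(170), array([0.5665, 0.1827, 0.1615])), (np.int64(217), np.int64(177), array([0.55  , 0.195 , 0.1635])), (np.int64(216), np.int64(179), array([0.5456, 0.1971, 0.163 ])), (np.int64(211), np.int64(184), array([0.5328, 0.2062, 0.1702])), (np.int64(212), np.int64(184), array([0.534 , 0.2053, 0.1638])), (np.int64(209), np.int64(187), array([0.5262, 0.2105, 0.1693])), (np.int64(208), np.int64(188), array([0.524 , 0.2126, 0.1693])), (np.int64(209), np.int64(188), array([0.525 , 0.2114, 0.1639]))]
```

```bash
cat >> h.py <<'E'
def to(pos,th_deg):
    """delta from the measured pose to world pos, tool down, tool-x heading th"""
    s=readout.observe(); Rc=R.from_rotvec(s['ee_rot'])
    t=np.radians(th_deg); Rt=R.from_matrix(np.array([[np.cos(t),np.sin(t),0],[np.sin(t),-np.cos(t),0],[0,0,-1.]]))
    dp=Rc.inv().apply(np.array(pos)-s['position']); dr=(Rc.inv()*Rt).as_rotvec()
    x=Rc.apply([1,0,0])
    print('now',s['clock'],s['position'].round(4),'th',round(np.degrees(np.arctan2(x[1],x[0])),2),'tilt',Rc.apply([0,0,1]).round(4),'w',round(s['width']*92,1),'F',s['force'].round(2),'q',s['joints'].round(2))
    print('dpos',(dp/.25).round(4),'|d|mm',round(np.linalg.norm(dp)*1000,1),'dr',(dr/2).round(4),'deg',round(np.degrees(np.linalg.norm(dr)),1))
E
python3 - <<'E'
from h import *
from scipy.optimize import least_squares
zt=load('top0'); zs=load('scene0')
out=[]
for nm,z,(u0,u1,v0,v1) in [('top',zt,(392,418,200,225)),('scene',zs,(220,235,143,168))]:
    C=cloud(z); p=z['p'][v0:v1,u0:u1].astype(int); P=C[v0:v1,u0:u1][p.max(2)<110]
    P=P[(P[:,2]>.075)&(P[:,2]<.11)]
    r=np.interp(P[:,2]-.067,[4,20,28,38,45],[.0118,.0115,.010,.010,.0095])
    f=lambda c: np.hypot(P[:,0]-c[0],P[:,1]-c[1])-r
    s=least_squares(f,[.489,-.237],loss='soft_l1',f_scale=.002); print(nm,len(P),s.x,np.abs(s.fun).mean())
to([.489,-.237,.2],103.8)
E
```

```text
top 60 [ 0.48860727 -0.24039018] 0.0011912036836741913
scene 80 [ 0.48738623 -0.23875742] 0.0014585968890554256
now 0.15 [ 0.1367 -0.6095  0.2261] th 12.65 tilt [-4.0e-04  1.1e-03 -1.0e+00] w 92.1 F [ 0.53 -0.28 -0.06] q [ 1.25  0.44  0.02  1.57 -0.01  1.13 -0.08]
dpos [ 1.7011 -1.1451  0.1057] |d|mm 513.3 dr [-5.000e-04 -4.000e-04 -7.955e-01] deg 91.2
```

Request:
send_rows --claw '[-0.2, -0.2, -0.2, -0.2, -0.2]' --delta_pos '[[0.16, -0.11, 0], [0.32, -0.22, 0], [0.48, -0.33, 0], [0.64, -0.44, 0], [0.8, -0.54, 0]]' --dr '[[0, 0, -0.074], [0, 0, -0.148], [0, 0, -0.222], [0, 0, -0.296], [0, 0, -0.37]]'

```text
clock: 0.65
position: [0.3033, -0.4325, 0.2267]
ee_rot: [-2.782, -1.46, 0.0]
force: [0.6, -0.5, 0.1]
width: 0.626
```

```bash
python3 -c "
from h import *
to([.488,-.2385,.2],103.8)"
```

```text
now 0.65 [ 0.3033 -0.4325  0.2267] th 55.39 tilt [-2.e-04 -0.e+00 -1.e+00] w 57.6 F [ 0.6  -0.51  0.13] q [ 1.03  0.29 -0.22  1.79  0.07  1.06  0.18]
dpos [1.0582 0.1674 0.1067] |d|mm 269.2 dr [-1.000e-04  0.000e+00 -4.224e-01] deg 48.4
```

Request:
send_rows --claw '[-0.2, -0.2, -0.2, -0.2, -0.2]' --delta_pos '[[0.19, 0.03, 0.02], [0.38, 0.06, 0.04], [0.57, 0.09, 0.06], [0.76, 0.12, 0.08], [0.95, 0.15, 0.1]]' --dr '[[0, 0, -0.074], [0, 0, -0.148], [0, 0, -0.222], [0, 0, -0.296], [0, 0, -0.37]]'

```text
clock: 1.15
position: [0.4701, -0.2597, 0.2016]
ee_rot: [2.066, 2.367, -0.0]
force: [0.5, -0.7, -0.5]
width: 0.598
```

```bash
python3 -c "
from h import *
to([.488,-.2385,.19],103.8)"
```

```text
now 1.15 [ 0.4701 -0.2597  0.2016] th 97.77 tilt [ 0.e+00 -2.e-04 -1.e+00] w 55.0 F [ 0.46 -0.73 -0.52] q [ 0.75  0.36 -0.46  1.79  0.18  1.03  0.36]
dpos [0.0744 0.0822 0.0463] |d|mm 30.0 dr [-0.      0.0001 -0.0526] deg 6.0
```

Request:
send_rows --claw '[-0.2, -0.2, -0.2, -0.2, -0.2]' --delta_pos '[[0.04, 0.04, 0.02], [0.07, 0.08, 0.045], [0.07, 0.08, 0.045], [0.07, 0.08, 0.045], [0.07, 0.08, 0.045]]' --dr '[[0, 0, -0.05], [0, 0, -0.05], [0, 0, -0.05], [0, 0, -0.05], [0, 0, -0.05]]'

```text
clock: 1.65
position: [0.4859, -0.2428, 0.1906]
ee_rot: [1.957, 2.458, -0.001]
force: [-0.5, -0.3, -0.6]
width: 0.602
```

```bash
python3 -c "
from h import *
to([.488,-.2385,.074],103.8)
grab('wrist','w1'); z=load('w1')
for q in [(.488,-.2385,.135),(.488,-.2385,.093),(.488,-.2385,.067)]: print(proj(z,q))
"
```

```text
now 1.65 [ 0.4859 -0.2428  0.1906] th 102.95 tilt [-5.e-04 -8.e-04 -1.e+00] w 55.4 F [-0.47 -0.27 -0.56] q [ 0.72  0.38 -0.48  1.79  0.2   1.02  0.39]
dpos [0.0153 0.0122 0.4663] |d|mm 116.7 dr [-0.0003  0.0003 -0.0074] deg 0.9
[283.18446285 216.334092  ]
[282.64843732 199.83964459]
[282.39097302 191.9170156 ]
```

View pics/w1.png

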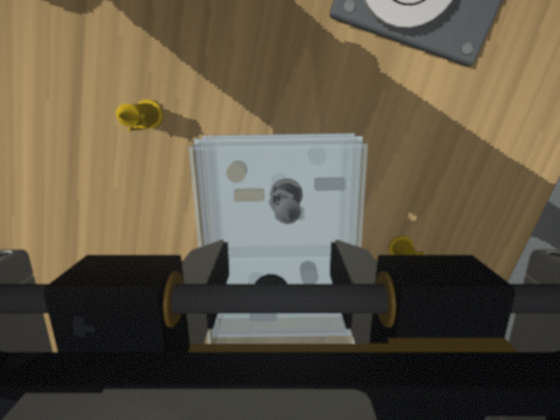

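```bash
python3 - <<'E'
from h import *
from scipy.optimize import least_squares
z=load('w1'); C=cloud(z); p=z['p'][170:228,262:312].astype(int); 
cv2.imwrite('pics/w1c.png',cv2.resize(z['p'][120:250,190:370],None,fx=4,fy=4,interpolation=cv2.INTER_CUBIC))
m=p.max(2)<125
P=C[170:228,262:312][m]; print(m.sum(),P.min(0),P.max(0))
Q=P[(P[:,2]>.078)&(P[:,2]<.108)]; r=np.interp(Q[:,2]-.067,[.004,.02,.028,.038,.045],[.0118,.0115,.010,.010,.0095])
s=least_squares(lambda c: np.hypot(Q[:,0]-c[0],Q[:,1]-c[1])-r,[.489,-.237],loss='soft_l1',f_scale=.002); print(len(Q),s.x,np.abs(s.fun).mean())
Q=P[(P[:,2]>.112)]; print('head',len(Q),Q.mean(0),Q.max(0),Q.min(0))
Q=P[(P[:,2]>.069)&(P[:,2]<.075)]; print('base',len(Q),Q.mean(0),cv2.minEnclosingCircle(Q[:,:2].astype(np.float32)))
E
```

```text
1160 [ 0.46908571 -0.25034311  0.06627064] [ 0.50835141 -0.16741381  0.34821107]
332 [ 0.49010559 -0.23951346] 0.0012691036310174752
head 544 [ 0.49096187 -0.2373827   0.1230732 ] [ 0.50203658 -0.16741381  0.34821107] [ 0.46908571 -0.24895582  0.11317623]
base 208 [ 0.49110797 -0.23123017  0.0709605 ] ((0.49176904559135437, -0.2383173406124115), 0.014265572652220726)
```

View pics/w1c.png

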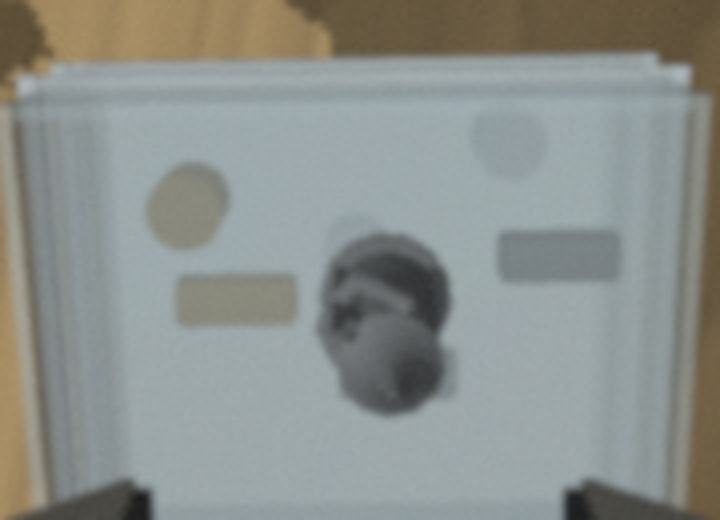

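```bash
python3 -c "
from h import *
to([.4905,-.239,.075],103.8)"
```

```text
now 1.7 [ 0.4861 -0.2427  0.1907] th 102.97 tilt [-1.e-04 -8.e-04 -1.e+00] w 55.3 F [ 0.01  0.81 -0.28] q [ 0.72  0.38 -0.48  1.79  0.2   1.02  0.39]
dpos [0.0108 0.0208 0.4627] |d|mm 115.8 dr [-0.0002  0.0004 -0.0072] deg 0.8
```

Request:
send_rows --claw '[-0.2, -0.2, -0.2, -0.2, -0.2]' --delta_pos '[[0.011, 0.021, 0], [0.011, 0.021, 0.1], [0.011, 0.021, 0.2], [0.011, 0.021, 0.27], [0.011, 0.021, 0.27]]' --dr '[[0, 0, -0.007], [0, 0, -0.007], [0, 0, -0.007], [0, 0, -0.007], [0, 0, -0.007]]'

```text
clock: 2.2
position: [0.4899, -0.2371, 0.121]
ee_rot: [-1.933, -2.472, 0.002]
force: [0.1, 0.6, 0.7]
width: 0.598
```

```bash
python3 -c "
from h import *
to([.4905,-.239,.075],103.8)
grab('wrist','w2'); z=load('w2')
for q in [(.4905,-.239,.135),(.4905,-.239,.093),(.4905,-.239,.067)]: print(proj(z,q))
"
```

```text
now 2.2 [ 0.4899 -0.2371  0.121 ] th 103.96 tilt [-0.0035  0.0014 -1.    ] w 55.0 F [0.12 0.58 0.7 ] q [ 0.69  0.47 -0.46  1.86  0.26  0.87  0.35]
dpos [-0.0085  0.0012  0.1842] |d|mm 46.1 dr [-0.0015 -0.0011  0.0014] deg 0.3
[279.00507283 272.35657578]
[279.29452494 239.48704506]
[279.42196532 225.01520186]
```

View pics/w2.png

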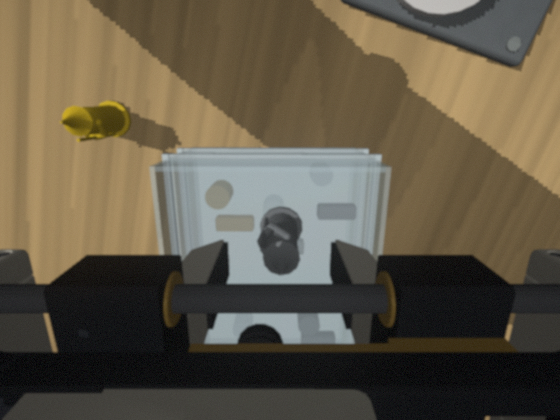

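Request:
send_rows --claw '[-0.2, -0.2, -0.2, -0.2, -0.2]' --delta_pos '[[-0.006, 0, 0.06], [-0.006, 0, 0.12], [-0.006, 0, 0.17], [-0.006, 0, 0.18], [-0.006, 0, 0.18]]' --dr '[[0, 0, 0], [0, 0, 0], [0, 0, 0], [0, 0, 0], [0, 0, 0]]'

```text
clock: 2.75
position: [0.4918, -0.2388, 0.0783]
ee_rot: [1.935, 2.475, -0.0]
force: [0.1, 0.0, -0.1]
width: 0.602
```

```bash
python3 -c "
from h import *
to([.4905,-.239,.075],103.8)
"
```

```text
now 2.75 [ 0.4918 -0.2388  0.0783] th 103.98 tilt [ 0. -0. -1.] w 55.4 F [ 0.07  0.02 -0.13] q [ 0.67  0.52 -0.43  1.9   0.3   0.78  0.32]
dpos [ 0.0006 -0.0053  0.013 ] |d|mm 3.5 dr [0.     0.     0.0015] deg 0.2
```

Request:
send_rows --claw '[-0.2, -0.2, 0.3, 0.6, 0.7]' --delta_pos '[[0, -0.004, 0.012], [0, -0.004, 0.012], [0, -0.004, 0.012], [0, -0.004, 0.012], [0, -0.004, 0.012]]' --dr '[[0, 0, 0], [0, 0, 0], [0, 0, 0], [0, 0, 0], [0, 0, 0]]' --force 10

```text
clock: 3.25
position: [0.4908, -0.2391, 0.0752]
ee_rot: [1.934, 2.475, 0.0]
force: [0.1, 0.2, -0.1]
width: 0.387
```

Request:
send_rows --claw '[1, 1, 1, 1, 1]' --delta_pos '[[0, 0, 0], [0, 0, 0], [0, 0, 0], [0, 0, 0], [0, 0, 0]]' --dr '[[0, 0, 0], [0, 0, 0], [0, 0, 0], [0, 0, 0], [0, 0, 0]]'

```text
clock: 3.75
position: [0.4908, -0.2391, 0.075]
ee_rot: [1.935, 2.475, 0.0]
force: [-0.9, -0.2, 0.8]
width: 0.236
```

```bash
python3 -c "
from h import *
to([.4905,-.239,.17],103.8)
"
```

```text
now 3.75 [ 0.4908 -0.2391  0.075 ] th 103.97 tilt [ 1.e-04 -1.e-04 -1.e+00] w 21.7 F [-0.88 -0.16  0.76] q [ 0.67  0.53 -0.43  1.9   0.3   0.78  0.31]
dpos [ 0.0005 -0.0009 -0.3799] |d|mm 95.0 dr [0.     0.0001 0.0015] deg 0.2
```

Request:
send_rows --claw '[1, 1, 1, 1, 1]' --delta_pos '[[0, 0, -0.02], [0, 0, -0.08], [0, 0, -0.16], [0, 0, -0.24], [0, 0, -0.32]]' --dr '[[0, 0, 0], [0, 0, 0], [0, 0, 0], [0, 0, 0], [0, 0, 0]]'

```text
clock: 4.25
position: [0.4906, -0.2389, 0.156]
ee_rot: [-1.934, -2.475, 0.0]
force: [0.6, -0.5, -0.8]
width: 0.233
```

```bash
python3 -c "
from h import *
to([.552,-.0300,.16],103.8)
grab('wrist','w3')
"
```

```text
now 4.25 [ 0.4906 -0.2389  0.156 ] th 103.98 tilt [-1.e-04  1.e-04 -1.e+00] w 21.5 F [ 0.61 -0.49 -0.78] q [ 0.71  0.43 -0.47  1.83  0.23  0.95  0.38]
dpos [ 0.7516  0.4405 -0.016 ] |d|mm 217.8 dr [-0.0001 -0.0001  0.0016] deg 0.2
```

View pics/w3.png

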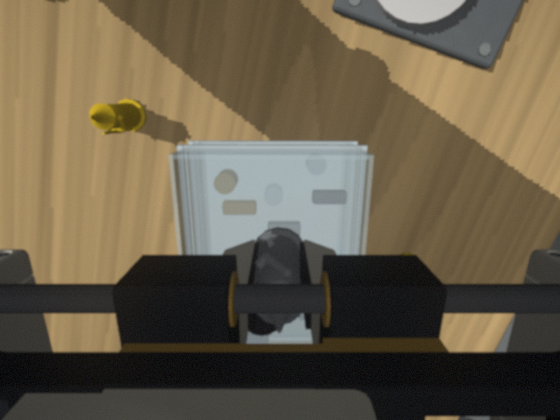

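Request:
send_rows --claw '[1, 1, 1, 1, 1]' --delta_pos '[[0.1, 0.06, 0], [0.22, 0.13, 0], [0.34, 0.2, 0], [0.45, 0.26, 0], [0.48, 0.28, 0]]' --dr '[[0, 0, 0], [0, 0, 0], [0, 0, 0], [0, 0, 0], [0, 0, 0]]'

```text
clock: 4.8
position: [0.5304, -0.1013, 0.1553]
ee_rot: [-1.928, -2.48, -0.003]
force: [-0.0, 0.1, -1.0]
width: 0.236
```

Request:
send_rows --claw '[1, 1, 1, 1, 1]' --delta_pos '[[0, 0, 0], [0, 0, 0], [0, 0, 0], [0, 0, 0], [0, 0, 0]]' --dr '[[0, 0, 0], [0, 0, 0], [0, 0, 0], [0, 0, 0], [0, 0, 0]]'

```text
clock: 5.3
position: [0.5294, -0.1067, 0.1549]
ee_rot: [1.937, 2.474, -0.001]
force: [0.1, -0.8, -0.9]
width: 0.233
```

```bash
python3 -c "
from h import *
to([.552,-.0300,.16],103.8)
grab('wrist','w4')
z=load('w4'); print(proj(z,[.552,-.03,.028]))
"
```

```text
now 5.3 [ 0.5294 -0.1067  0.1549] th 103.89 tilt [-2.e-04 -3.e-04 -1.e+00] w 21.4 F [ 0.06 -0.81 -0.85] q [ 0.47  0.42 -0.5   1.84  0.25  0.94  0.11]
dpos [ 0.276   0.1614 -0.0205] |d|mm 80.1 dr [-0.0001  0.0001  0.0008] deg 0.1
[325.97737026 117.46446574]
```

View pics/w4.png

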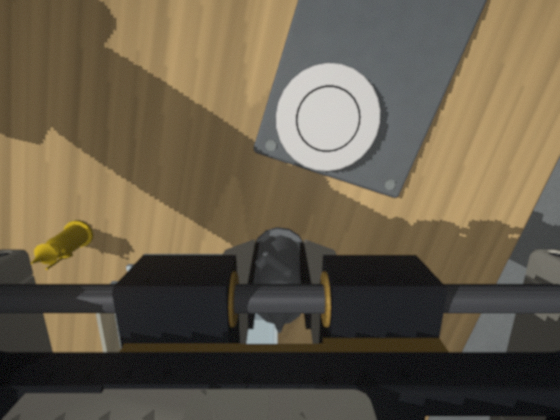

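```bash
python3 - <<'E'
from h import *
z=load('w4'); p=z['p'].astype(int)
m=(p.min(2)>140); m[:50]=0;m[180:]=0;m[:,:265]=0;m[:,395:]=0
m=cv2.morphologyEx(m.astype(np.uint8),cv2.MORPH_OPEN,np.ones((3,3)))
cs,_=cv2.findContours(m,cv2.RETR_EXTERNAL,cv2.CHAIN_APPROX_NONE); c=max(cs,key=cv2.contourArea); e=cv2.fitEllipse(c)
def ray(z,u,v,h):
    f=210/np.tan(np.radians(z['vf'])/2); d=np.array([(u-z['cx'])/f,(v-z['cy'])/f,1])@z['E'][:3,:3]; o=-z['E'][:3,3]@z['E'][:3,:3]
    return o+d*(h-o[2])/d[2]
P=np.array([ray(z,u,v,.028) for u,v in c[:,0]]); print(e,ray(z,*e[0],.028),cv2.minEnclosingCircle(P[:,:2].astype(np.float32)))
# inner disc (inside the black circle)
n,l,s,ce=cv2.connectedComponentsWithStats((p.min(2)>140).astype(np.uint8),connectivity=4)
k=l[118,328]; cs,_=cv2.findContours((l==k).astype(np.uint8),cv2.RETR_EXTERNAL,cv2.CHAIN_APPROX_NONE); c=cs[0]; e=cv2.fitEllipse(c)
P=np.array([ray(z,u,v,.028) for u,v in c[:,0]]); print(s[k],e,ray(z,*e[0],.028),cv2.minEnclosingCircle(P[:,:2].astype(np.float32)))
C=cloud(z); print('z',np.median(C[100:135,315:345].reshape(-1,3),0))
E
```

```text
((327.40191650390625, 116.40057373046875), (102.32843780517578, 108.11021423339844), 25.816425323486328) [ 0.55293958 -0.02885966  0.028     ] ((0.5533428192138672, -0.030841628089547157), 0.04502740502357483)
[ 298   87   61   63 3024] ((327.8055114746094, 118.23445129394531), (59.511627197265625, 62.840641021728516), 26.198137283325195) [ 0.55370549 -0.03023766  0.028     ] ((0.553862988948822, -0.030982986092567444), 0.02635175921022892)
z [ 0.55475855 -0.02897336  0.02844838]
```

Request:
send_rows --claw '[1, 1, 1, 1, 1]' --delta_pos '[[0.1, 0.05, 0], [0.2, 0.11, 0.0], [0.276, 0.165, 0.06], [0.276, 0.165, 0.14], [0.276, 0.165, 0.2]]' --dr '[[0, 0, 0], [0, 0, 0], [0, 0, 0], [0, 0, 0], [0, 0, 0]]'

```text
clock: 5.85
position: [0.553, -0.0279, 0.1041]
ee_rot: [-1.933, -2.476, -0.0]
force: [0.4, -0.5, -0.4]
width: 0.235
```

Request:
send_rows --claw '[1, 1, 1, 1, 1]' --delta_pos '[[0, 0, 0.04], [0, 0, 0.08], [0, 0, 0.12], [0, 0, 0.15], [0, 0, 0.15]]' --dr '[[0, 0, 0], [0, 0, 0], [0, 0, 0], [0, 0, 0], [0, 0, 0]]'

```text
clock: 6.35
position: [0.5524, -0.029, 0.0665]
ee_rot: [-1.934, -2.474, 0.002]
force: [0.4, -0.5, -0.8]
width: 0.236
```

```bash
python3 -c "
from h import *
to([.553,-.0305,.0365],103.8)
grab('scene','s5')
z=load('s5'); cv2.imwrite('pics/s5c.png',cv2.resize(z['p'][130:280,190:340],None,fx=4,fy=4,interpolation=cv2.INTER_CUBIC))
"
```

```text
now 6.35 [ 0.5524 -0.029   0.0665] th 103.96 tilt [-1.5e-03 -1.0e-04 -1.0e+00] w 21.7 F [ 0.44 -0.45 -0.82] q [ 0.29  0.55 -0.46  1.89  0.34  0.78 -0.12]
dpos [-0.0065  0.001   0.1201] |d|mm 30.1 dr [-0.0007 -0.0001  0.0014] deg 0.2
```

View pics/s5c.png

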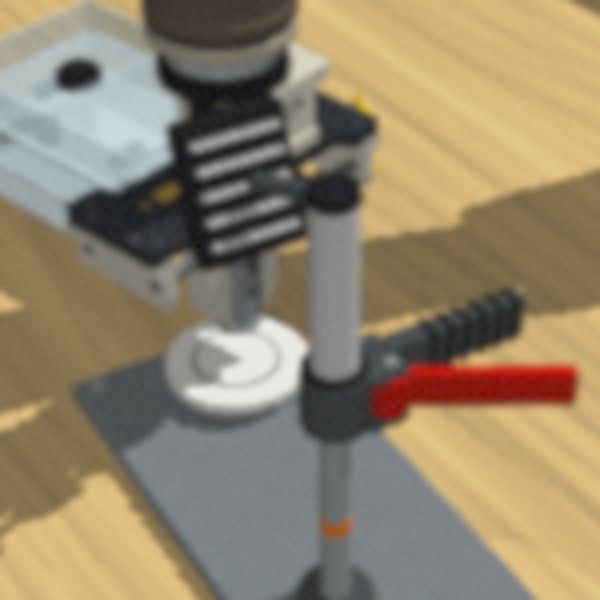

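Request:
send_rows --claw '[1, 1, 1, 1, 1]' --delta_pos '[[-0.003, 0, 0.03], [-0.004, 0, 0.06], [-0.004, 0, 0.085], [-0.004, 0, 0.098], [-0.004, 0, 0.1]]' --dr '[[0, 0, 0], [0, 0, 0], [0, 0, 0], [0, 0, 0], [0, 0, 0]]'

```text
clock: 6.9
position: [0.5529, -0.0297, 0.0419]
ee_rot: [-1.934, -2.475, 0.001]
force: [-0.7, -0.2, -0.2]
width: 0.234
```

```bash
python3 -c "
from h import *
to([.553,-.0305,.036],103.8)"
```

```text
now 6.9 [ 0.5529 -0.0297  0.0419] th 103.98 tilt [-9.e-04 -0.e+00 -1.e+00] w 21.6 F [-0.66 -0.24 -0.24] q [ 0.28  0.59 -0.45  1.91  0.37  0.73 -0.14]
dpos [-0.0031 -0.0004  0.0236] |d|mm 5.9 dr [-0.0004 -0.0001  0.0016] deg 0.2
```

Request:
send_rows --claw '[1, 1, 1, 1, 1]' --delta_pos '[[0, 0, 0.004], [0, 0, 0.008], [0, 0, 0.012], [0, 0, 0.015], [0, 0, 0.018]]' --dr '[[0, 0, 0], [0, 0, 0], [0, 0, 0], [0, 0, 0], [0, 0, 0]]'

```text
clock: 7.4
position: [0.5533, -0.0298, 0.038]
ee_rot: [1.935, 2.475, -0.0]
force: [-0.2, 0.3, 0.2]
width: 0.233
```

```bash
python3 -c "
from h import *
to([.553,-.0305,.036],103.8)"
```

```text
now 7.4 [ 0.5533 -0.0298  0.038 ] th 103.97 tilt [ 2.e-04 -1.e-04 -1.e+00] w 21.4 F [-0.17  0.25  0.21] q [ 0.27  0.59 -0.44  1.91  0.37  0.72 -0.14]
dpos [-0.0024 -0.0019  0.008 ] |d|mm 2.1 dr [0.0001 0.0001 0.0015] deg 0.2
```

Request:
send_rows --claw '[1, 1, 1, 1, 1]' --delta_pos '[[0, 0, 0.002], [0, 0, 0.004], [0, 0, 0.006], [0, 0, 0.006], [0, 0, 0.006]]' --dr '[[0, 0, 0], [0, 0, 0], [0, 0, 0], [0, 0, 0], [0, 0, 0]]'

```text
clock: 7.9
position: [0.5532, -0.0298, 0.0364]
ee_rot: [-1.935, -2.475, 0.0]
force: [0.3, 0.7, -1.3]
width: 0.239
```

```bash
python3 -c "
from h import *
to([.553,-.0305,.036],103.8)"
```

```text
now 7.9 [ 0.5532 -0.0298  0.0364] th 103.97 tilt [-1.e-04 -0.e+00 -1.e+00] w 22.0 F [ 0.25  0.67 -1.29] q [ 0.27  0.6  -0.44  1.91  0.37  0.72 -0.14]
dpos [-0.0026 -0.0015  0.0017] |d|mm 0.9 dr [-0.      0.      0.0015] deg 0.2
```

Request:
send_rows --claw '[1, 1, 1, 1, 1]' --delta_pos '[[0, 0, 0.001], [0, 0, 0.002], [0, 0, 0.003], [0, 0, 0.003], [0, 0, 0.003]]' --dr '[[0, 0, 0], [0, 0, 0], [0, 0, 0], [0, 0, 0], [0, 0, 0]]'

```text
clock: 8.4
position: [0.5533, -0.0298, 0.0359]
ee_rot: [1.935, 2.475, -0.0]
force: [-1.8, 0.2, 5.1]
width: 0.234
```

```bash
python3 -c "
from h import *
to([.553,-.0305,.036],103.8)
grab('scene','s6')
z=load('s6'); cv2.imwrite('pics/s6c.png',cv2.resize(z['p'][180:250,210:290],None,fx=8,fy=8,interpolation=cv2.INTER_CUBIC))
to([.553,-.0305,.036],103.8)
"
```

```text
now 8.4 [ 0.5533 -0.0298  0.0359] th 103.98 tilt [ 1.e-04 -2.e-04 -1.e+00] w 21.5 F [-1.78  0.2   5.06] q [ 0.27  0.6  -0.44  1.91  0.37  0.71 -0.14]
dpos [-0.0026 -0.0018 -0.0002] |d|mm 0.8 dr [0.     0.0001 0.0015] deg 0.2
now 8.45 [ 0.5533 -0.0297  0.0359] th 103.98 tilt [ 2.e-04 -1.e-04 -1.e+00] w 21.5 F [-1.74 -0.41  5.95] q [ 0.27  0.6  -0.44  1.91  0.37  0.71 -0.14]
dpos [-0.0028 -0.002  -0.0002] |d|mm 0.8 dr [0.0001 0.0001 0.0016] deg 0.2
```

View pics/s6c.png

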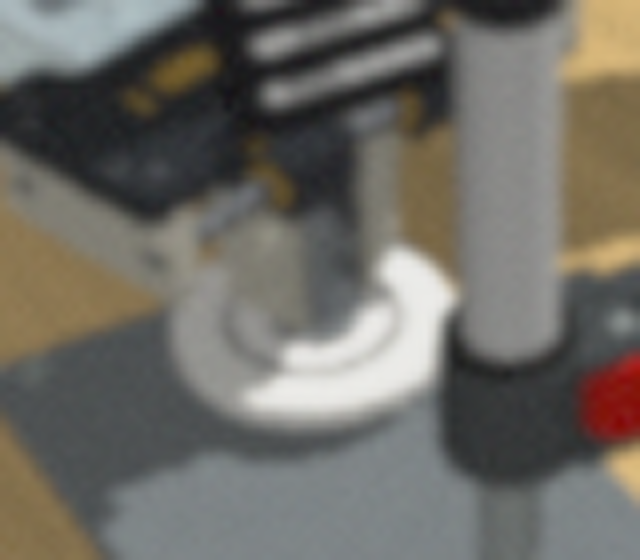

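Request:
send_rows --claw '[1, 0.5, 0.4, 0.25, 0.1]' --delta_pos '[[0, 0, -0.001], [0, 0, -0.001], [0, 0, -0.001], [0, 0, -0.001], [0, 0, -0.001]]' --dr '[[0, 0, 0], [0, 0, 0], [0, 0, 0], [0, 0, 0], [0, 0, 0]]'

```text
clock: 8.95
position: [0.5532, -0.0297, 0.0359]
ee_rot: [-1.935, -2.475, 0.0]
force: [-0.4, -0.7, -0.9]
width: 0.409
```

Request:
send_rows --claw '[-0.1, -0.2, -0.2, -0.2, -0.2]' --delta_pos '[[0, 0, 0], [0, 0, 0], [0, 0, -0.04], [0, 0, -0.1], [0, 0, -0.2]]' --dr '[[0, 0, 0], [0, 0, 0], [0, 0, 0], [0, 0, 0], [0, 0, 0]]'

```text
clock: 9.45
position: [0.5524, -0.0297, 0.0861]
ee_rot: [-1.933, -2.474, 0.002]
force: [0.1, 0.6, -0.1]
width: 0.6
```

```bash
python3 -c "
from h import *
to([.553,-.0305,.16],103.8)"
```

```text
now 9.45 [ 0.5524 -0.0297  0.0861] th 103.99 tilt [-2.3e-03  1.0e-04 -1.0e+00] w 55.2 F [ 0.06  0.64 -0.1 ] q [ 0.3   0.53 -0.48  1.87  0.32  0.82 -0.1 ]
dpos [-0.0034  0.0011 -0.2957] |d|mm 73.9 dr [-0.0011 -0.0003  0.0016] deg 0.2
```

Request:
send_rows --claw '[-0.2, -0.2, -0.4, -0.7, -1]' --delta_pos '[[0, 0, -0.15], [0, 0, -0.3], [0, -0.05, -0.45], [0, -0.12, -0.6], [0, -0.2, -0.7]]' --dr '[[0, 0, 0], [0, 0, 0], [0, 0, 0], [0, 0, -0.05], [0, 0, -0.12]]'

```text
clock: 9.95
position: [0.505, -0.0413, 0.2643]
ee_rot: [1.616, 2.691, 0.002]
force: [1.4, -0.3, 0.6]
width: 0.813
```

```bash
python3 -c "
from h import *
to([.51,.187,.26],175.6)
grab('scene','s7');grab('top','t7')
z=load('s7'); a=cv2.resize(z['p'][180:250,210:290],None,fx=5,fy=5,interpolation=cv2.INTER_CUBIC)
z=load('t7'); b=cv2.resize(z['p'][155:225,280:350],None,fx=5,fy=5,interpolation=cv2.INTER_CUBIC)
cv2.imwrite('pics/st7.png',np.hstack([a,b]))
"
```

```text
now 9.95 [ 0.505  -0.0413  0.2643] th 118.02 tilt [ 3.3e-03 -3.0e-04 -1.0e+00] w 74.8 F [ 1.38 -0.29  0.63] q [ 0.47  0.27 -0.61  1.77  0.17  1.15  0.3 ]
dpos [0.7966 0.4466 0.017 ] |d|mm 228.3 dr [ 0.0008  0.0015 -0.5025] deg 57.6
```

View pics/st7.png

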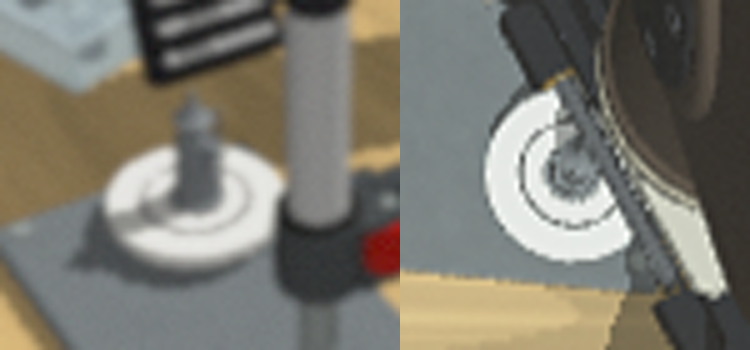

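```bash
python3 -c "
from h import *
to([.43,0.0,.26],158)"
```

```text
now 10.05 [ 0.5047 -0.042   0.2652] th 117.97 tilt [ 0.0055 -0.0019 -1.    ] w 82.8 F [ 1.46 -0.47 -0.24] q [ 0.47  0.27 -0.61  1.77  0.17  1.15  0.3 ]
dpos [ 0.2886 -0.185   0.0188] |d|mm 85.8 dr [ 0.0012  0.0027 -0.3493] deg 40.0
```

Request:
send_rows --claw '[-1, -1, -1, -1, -1]' --delta_pos '[[0.06, -0.06, 0.02], [0.12, -0.1, 0.02], [0.18, -0.14, 0.02], [0.24, -0.185, 0.02], [0.29, -0.185, 0.02]]' --dr '[[0, 0, -0.07], [0, 0, -0.14], [0, 0, -0.21], [0, 0, -0.28], [0, 0, -0.35]]'

```text
clock: 10.55
position: [0.4285, 0.001, 0.2556]
ee_rot: [-0.598, -3.083, 0.002]
force: [-0.4, -0.1, 0.1]
width: 0.997
```

```bash
python3 -c "
from h import *
to([.46,.187,.26],175.6)"
```

```text
now 10.55 [0.4285 0.001  0.2556] th 158.03 tilt [-1.3e-03 -8.0e-04 -1.0e+00] w 91.7 F [-0.41 -0.12  0.12] q [ 0.56  0.16 -0.77  1.93  0.13  1.1   0.93]
dpos [ 0.1614  0.7372 -0.0185] |d|mm 188.7 dr [-0.0005 -0.0006 -0.1533] deg 17.6
```

Request:
send_rows --claw '[-1, -1, -1, -1, -1]' --delta_pos '[[0.035, 0.16, 0], [0.07, 0.32, 0], [0.105, 0.48, -0.01], [0.14, 0.64, -0.018], [0.16, 0.737, -0.018]]' --dr '[[0, 0, -0.05], [0, 0, -0.1], [0, 0, -0.153], [0, 0, -0.153], [0, 0, -0.153]]'

```text
clock: 11.05
position: [0.4624, 0.1901, 0.2605]
ee_rot: [-0.126, -3.139, -0.003]
force: [0.9, -0.1, -0.0]
width: 1.001
```

Request:
send_rows --claw '[-1, -1, -1, -1, -1]' --delta_pos '[[0, 0, 0], [0, 0, 0], [0, 0, 0], [0, 0, 0], [0, 0, 0]]' --dr '[[0, 0, 0], [0, 0, 0], [0, 0, 0], [0, 0, 0], [0, 0, 0]]'

```text
clock: 11.55
position: [0.4627, 0.1855, 0.2605]
ee_rot: [0.13, 3.139, -0.001]
force: [0.4, -0.2, -0.1]
width: 0.998
```

```bash
python3 -c "
from h import *
to([.525,.187,.26],175.6)
grab('wrist','w8');grab('scene','s8')"
```

```text
now 11.55 [0.4627 0.1855 0.2605] th 175.26 tilt [ 2.e-04 -6.e-04 -1.e+00] w 91.8 F [ 0.35 -0.16 -0.09] q [ 0.2   0.32 -0.88  1.77  0.27  1.17  0.73]
dpos [-0.248   0.0266  0.002 ] |d|mm 62.3 dr [-0.0003  0.0001 -0.003 ] deg 0.3
```

View pics/w8.png

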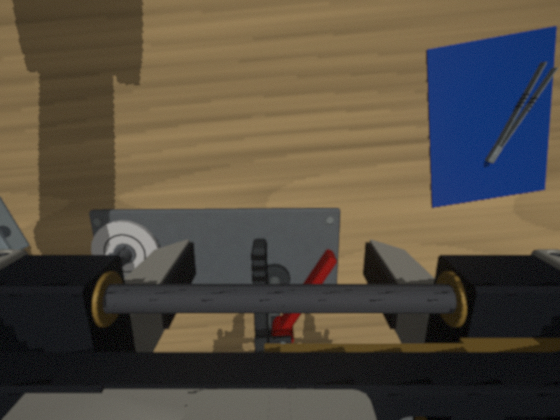

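View pics/s8.png

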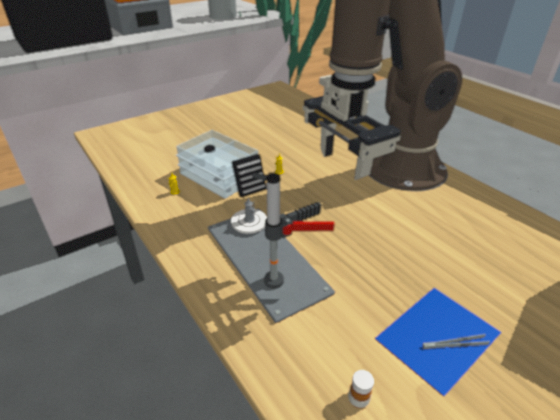

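```bash
python3 - <<'E'
from h import *
np.set_printoptions(precision=4,suppress=True)
th=np.radians(-4.4); c,s=np.cos(th),np.sin(th); Rz=np.array([[c,-s],[s,c]])
post=np.array([.553,-.0305])-Rz@np.array([-.045,-.2]); print('post from stage',post)
for n in ['w8','top0','s8']:
    z=load(n); C=cloud(z); P=C.reshape(-1,3); rgb=z['p'].reshape(-1,3).astype(int)
    L=(P[:,:2]-post)@Rz   # stand frame
    hsv=cv2.cvtColor(z['p'],cv2.COLOR_BGR2HSV).reshape(-1,3).astype(int)
    box=(L[:,0]>-.13)&(L[:,0]<-.04)&(np.abs(L[:,1])<.08)&(P[:,2]>.1)&(P[:,2]<.19)
    red=box&((hsv[:,0]<8)|(hsv[:,0]>172))&(hsv[:,1]>140)
    bar=box&(rgb.max(1)<90)&(L[:,1]<.012)&(L[:,1]>-.035)
    for nm,m in (('bar',bar),('red',red)):
        if m.sum()<5: continue
        Q=np.c_[L[m],P[m,2]]; 
        k,b=np.polyfit(Q[:,0],Q[:,1],1)
        print(n,nm,m.sum(),'xmin',np.percentile(Q[:,0],[1,99]),'y med',np.median(Q[:,1]),'y pct',np.percentile(Q[:,1],[3,97]),'z pct',np.percentile(Q[:,2],[3,50,90,97]),'slope',k,'y@-88',k*-.088+b,'y@-50',k*-.05+b)
        Qe=Q[Q[:,2]>np.percentile(Q[:,2],97)-.006]; k,b=np.polyfit(Qe[:,0],Qe[:,1],1); print('   topface n',len(Qe),'slope',k,'y@-88',k*-.088+b, 'z',np.median(Qe[:,2]))
    # post: grey points between .03 and .075
    m=(np.hypot(L[:,0],L[:,1])<.02)&(P[:,2]>.04)&(P[:,2]<.125)
    if m.sum()>20:
        from scipy.optimize import least_squares
        Q=P[m]; f=least_squares(lambda q: np.hypot(Q[:,0]-q[0],Q[:,1]-q[1])-.008,post,loss='soft_l1',f_scale=.001); print(n,'post fit',m.sum(),f.x,np.abs(f.fun).mean())
E
```

```text
post from stage [0.6132 0.1655]
w8 bar 895 xmin [-0.1174 -0.0407] y med -0.00948954773925014 y pct [-0.0159 -0.0037] z pct [0.1552 0.1742 0.1753 0.1758] slope 0.018108298190035774 y@-88 -0.00931364540195815 y@-50 -0.00862553007073679
   topface n 723 slope 0.0035471393286397616 y@-88 -0.009969532629830238 z 0.17446226994263528
w8 red 678 xmin [-0.107  -0.0404] y med 0.0422294742765628 y pct [0.0122 0.0536] z pct [0.1561 0.1707 0.173  0.1735] slope -0.5739669199772363 y@-88 0.04051063573968611 y@-50 0.018699892780551133
   topface n 433 slope -0.5784640058577831 y@-88 0.04148355273374427 z 0.17208180781753568
w8 post fit 48 [0.6143 0.1653] 0.0003430067294102691
top0 bar 261 xmin [-0.1191 -0.0409] y med -0.011582397687396924 y pct [-0.0165 -0.0041] z pct [0.1543 0.1739 0.1761 0.1767] slope 0.0301523165145535 y@-88 -0.01117495510242681 y@-50 -0.01002916707487378
   topface n 205 slope -0.00039543541560443083 y@-88 -0.010373303783769388 z 0.1744048267674757
top0 red 182 xmin [-0.1075 -0.0412] y med 0.032235259288718815 y pct [0.0126 0.0519] z pct [0.1616 0.1716 0.1737 0.1745] slope -0.5840658419966601 y@-88 0.040576690650217614 y@-50 0.018382188654344538
   topface n 141 slope -0.5848794781083163 y@-88 0.041493929538400066 z 0.1721052641170499
s8 bar 338 xmin [-0.1137 -0.0418] y med -0.00313449983055256 y pct [-0.0131 -0.0014] z pct [0.1553 0.1711 0.1762 0.1772] slope 0.018375595928536534 y@-88 -0.00456583370253685 y@-50 -0.0038675610572524613
   topface n 167 slope 0.038398135484088575 y@-88 -0.0065504987100991775 z 0.1754088563447762
s8 red 340 xmin [-0.1033 -0.041 ] y med 0.03688262934189377 y pct [0.0182 0.056 ] z pct [0.1563 0.1671 0.1736 0.1743] slope -0.6031445782239265 y@-88 0.047342312420453087 y@-50 0.024422818447943882
   topface n 153 slope -0.6107307868476893 y@-88 0.046777912802172236 z 0.1723065844484537
s8 post fit 238 [0.6111 0.1668] 0.0006484661688404618
```

```bash
cat >> h.py <<'E'
TH=np.radians(-4.4); RZ=np.array([[np.cos(TH),-np.sin(TH)],[np.sin(TH),np.cos(TH)]]); POST=np.array([.6132,.1655])
def S(x,y): return RZ@np.array([x,y])+POST
def L(p): return (np.asarray(p)[:2]-POST)@RZ
E
python3 -c "
from h import *
p=S(-.088,.014); print(p)
to([*p,.26],175.6); to([*p,.1425],175.6)"
```

```text
[0.52653342 0.18621001]
now 11.65 [0.4627 0.1859 0.2605] th 175.29 tilt [ 3.e-04 -3.e-04 -1.e+00] w 92.3 F [0.   0.97 0.14] q [ 0.2   0.32 -0.88  1.77  0.27  1.17  0.73]
dpos [-0.2545  0.0223  0.0022] |d|mm 63.9 dr [-0.0002  0.0001 -0.0027] deg 0.3
now 11.65 [0.4627 0.1859 0.2605] th 175.29 tilt [ 3.e-04 -3.e-04 -1.e+00] w 92.3 F [0.   0.97 0.14] q [ 0.2   0.32 -0.88  1.77  0.27  1.17  0.73]
dpos [-0.2544  0.0225  0.4722] |d|mm 134.2 dr [-0.0002  0.0001 -0.0027] deg 0.3
```

Request:
send_rows --claw '[-1, -1, -1, -1, -1]' --delta_pos '[[-0.1, 0.022, 0], [-0.2, 0.022, 0], [-0.254, 0.022, 0], [-0.254, 0.022, 0.05], [-0.254, 0.022, 0.15]]' --dr '[[0, 0, -0.003], [0, 0, -0.003], [0, 0, -0.003], [0, 0, -0.003], [0, 0, -0.003]]' --force 4

```text
clock: 12.15
position: [0.5263, 0.1877, 0.2231]
ee_rot: [0.118, 3.138, 0.002]
force: [-0.1, 0.3, 0.0]
width: 1.002
```

```bash
python3 -c "
from h import *
p=S(-.088,.014)
to([*p,.1425],175.6);grab('wrist','w9'); z=load('w9')
for y in (-.016,-.004,.037,.047): print(proj(z,[*S(-.088,y),.1745]))"
```

```text
now 12.15 [0.5263 0.1877 0.2231] th 175.7 tilt [ 0.0018  0.0015 -1.    ] w 92.2 F [-0.15  0.28  0.01] q [ 0.15  0.46 -0.83  1.69  0.36  1.15  0.72]
dpos [-0.0009 -0.0065  0.3226] |d|mm 80.7 dr [0.0008 0.0008 0.0009] deg 0.2
[234.67455308 226.0761717 ]
[252.11836556 226.08574617]
[311.68831762 226.11844264]
[326.21059829 226.12641356]
```

View pics/w9.png

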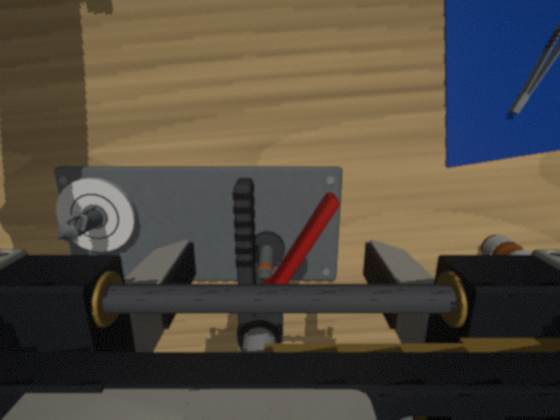

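Request:
send_rows --claw '[-1, -1, -1, -1, -1]' --delta_pos '[[-0.001, -0.006, 0.08], [-0.001, -0.006, 0.16], [-0.001, -0.006, 0.24], [-0.001, -0.006, 0.3], [-0.001, -0.006, 0.32]]' --dr '[[0, 0, 0], [0, 0, 0], [0, 0, 0], [0, 0, 0], [0, 0, 0]]'

```text
clock: 12.7
position: [0.525, 0.1849, 0.1415]
ee_rot: [-0.117, -3.137, 0.002]
force: [-0.1, 0.5, -0.4]
width: 0.999
```

Request:
send_rows --claw '[-0.9, -0.8, -0.7, -0.6, -0.5]' --delta_pos '[[0, 0, 0], [0, 0, 0], [0, 0, 0], [0, 0, 0], [0, 0, 0]]' --dr '[[0, 0, 0], [0, 0, 0], [0, 0, 0], [0, 0, 0], [0, 0, 0]]' --force 4

```text
clock: 13.2
position: [0.5266, 0.1884, 0.1441]
ee_rot: [0.115, 3.138, 0.007]
force: [-0.7, 8.1, -0.8]
width: 0.779
```

```bash
python3 -c "
from h import *
p=S(-.088,.014)
to([*p,.1425],175.6);print(L(readout.observe()['position']));grab('wrist','w10')"
```

```text
now 13.2 [0.5266 0.1884 0.1441] th 175.81 tilt [ 0.0018  0.0042 -1.    ] w 71.6 F [-0.7   8.06 -0.81] q [ 0.12  0.53 -0.78  1.79  0.44  0.99  0.65]
dpos [-0.0006 -0.0086  0.0065] |d|mm 2.7 dr [0.0022 0.0007 0.0018] deg 0.3
[-0.08814778  0.01614163]
```

View pics/w10.png

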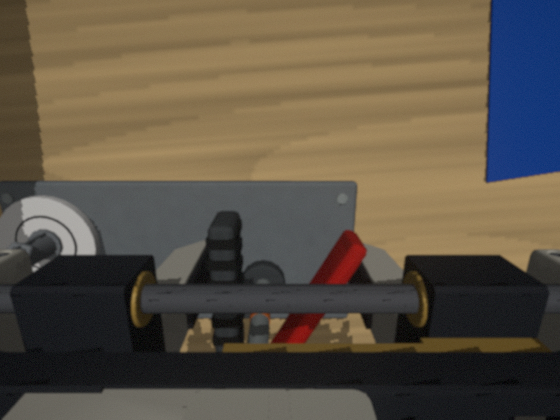

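Request:
send_rows --claw '[-0.5, -0.5, -0.5, -0.5, -0.5]' --delta_pos '[[0, -0.008, 0.006], [0, -0.016, 0.006], [0, -0.016, 0.006], [0, -0.016, 0.006], [0, -0.016, 0.006]]' --dr '[[0, 0, 0], [0, 0, 0], [0, 0, 0], [0, 0, 0], [0, 0, 0]]'

```text
clock: 13.75
position: [0.5262, 0.1847, 0.1428]
ee_rot: [0.114, 3.138, 0.007]
force: [-0.9, 8.7, 0.1]
width: 0.793
```

```bash
python3 -c "
from h import *
p=S(-.088,.014)
to([*p,.1425],175.6);print(L(readout.observe()['position']),readout.observe()['ft_torque'])"
```

```text
now 13.75 [0.5262 0.1847 0.1428] th 175.83 tilt [ 0.0019  0.0045 -1.    ] w 72.9 F [-0.88  8.69  0.15] q [ 0.12  0.53 -0.78  1.8   0.44  0.99  0.66]
dpos [-0.0009  0.0062  0.0012] |d|mm 1.6 dr [0.0023 0.0008 0.002 ] deg 0.4
[-0.08821158  0.01245575] [ 1.79172899  0.16397615 -0.01582553]
```

Request:
send_rows --claw '[-0.5, -0.5, -0.5, -0.45, -0.4]' --delta_pos '[[0, 0.008, 0], [0, 0.016, 0], [0, 0.024, 0], [0, 0.024, 0], [0, 0.024, 0]]' --dr '[[0, 0, 0], [0, 0, 0], [0, 0, 0], [0, 0, 0], [0, 0, 0]]'

```text
clock: 14.25
position: [0.5267, 0.1885, 0.1418]
ee_rot: [0.117, 3.139, 0.003]
force: [0.4, 5.4, -0.8]
width: 0.703
```

```bash
python3 -c "
from h import *
p=S(-.088,.018)
to([*p,.1425],175.6);print(L(readout.observe()['position']),readout.observe()['ft_torque']);grab('wrist','w11')"
```

```text
now 14.25 [0.5267 0.1885 0.1418] th 175.73 tilt [ 7.0e-04  1.8e-03 -1.0e+00] w 64.7 F [ 0.41  5.36 -0.79] q [ 0.11  0.54 -0.78  1.79  0.44  0.99  0.65]
dpos [ 0.0001  0.0069 -0.0028] |d|mm 1.9 dr [0.0009 0.0003 0.0012] deg 0.2
[-0.08797199  0.0162831 ] [ 1.20320053 -0.2843022  -0.02148214]
```

View pics/w11.png

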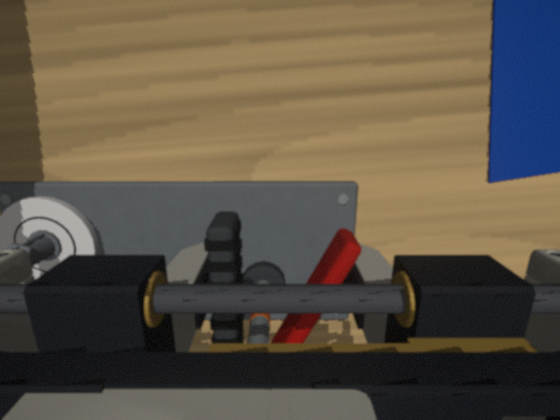

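Request:
send_rows --claw '[-0.35, -0.3, -0.3, -0.3, -0.3]' --delta_pos '[[0, 0.002, -0.002], [0, 0.004, -0.002], [0, 0.004, -0.002], [0, 0.004, -0.002], [0, 0.004, -0.002]]' --dr '[[0, 0, 0], [0, 0, 0], [0, 0, 0], [0, 0, 0], [0, 0, 0]]' --force 4

```text
clock: 14.8
position: [0.5267, 0.1887, 0.142]
ee_rot: [0.117, 3.139, 0.001]
force: [0.0, 4.5, -1.5]
width: 0.698
```

```bash
python3 - <<'E'
from h import *
np.set_printoptions(precision=4,suppress=True)
p=S(-.088,.018)
to([*p,.1425],175.6);print(L(readout.observe()['position']),readout.observe()['ft_torque'])
# mark/collar from wrist & scene
for n in ('s8','w9','w8'):
    z=load(n); C=cloud(z).reshape(-1,3); h=cv2.cvtColor(z['p'],cv2.COLOR_BGR2HSV).reshape(-1,3).astype(int)
    l=L(C); m=(h[:,0]>3)&(h[:,0]<16)&(h[:,1]>130)&(np.hypot(l[:,0],l[:,1])<.025)&(C[:,2]>.03)&(C[:,2]<.13)
    ii=np.nonzero(m)[0]; print(n,m.sum(), np.c_[ii%560,ii//560,C[m],h[m]][:40] if m.sum()<60 else np.percentile(C[m,2],[0,5,50,95,100]))
E
```

```text
now 14.8 [0.5267 0.1887 0.142 ] th 175.72 tilt [ 0.0002  0.0006 -1.    ] w 64.2 F [ 0.03  4.51 -1.47] q [ 0.11  0.54 -0.78  1.79  0.44  1.    0.65]
dpos [-0.0002  0.0059 -0.0019] |d|mm 1.5 dr [0.0003 0.0001 0.001 ] deg 0.1
[-0.088   0.0165] [ 1.0791 -0.283  -0.0639]Traceback (most recent call last):
  File "<stdin>", line 8, in <module>
  File "h.py", line 30, in L
    def L(p): return (np.asarray(p)[:2]-POST)@RZ
                      ~~~~~~~~~~~~~~~~~^~~~~
ValueError: operands could not be broadcast together with shapes (2,3) (2,)
```

```bash
sed -i 's/\[:2\]-POST/[...,:2]-POST/' h.py; python3 - <<'E'
from h import *
np.set_printoptions(precision=4,suppress=True)
for n in ('s8','w9','w8'):
    z=load(n); C=cloud(z).reshape(-1,3); h=cv2.cvtColor(z['p'],cv2.COLOR_BGR2HSV).reshape(-1,3).astype(int)
    l=L(C); m=(h[:,0]>3)&(h[:,0]<16)&(h[:,1]>130)&(np.hypot(l[:,0],l[:,1])<.025)&(C[:,2]>.03)&(C[:,2]<.13)
    ii=np.nonzero(m)[0]; print(n,m.sum(), np.percentile(C[m,2],[0,5,50,95,100]) if m.any() else ''); print(np.c_[ii%560,ii//560,1000*C[m],h[m]][:70].astype(int).tolist())
z=load('w9'); cv2.imwrite('pics/w9c.png',cv2.resize(z['p'][220:300,210:310],None,fx=7,fy=7,interpolation=cv2.INTER_CUBIC))
z=load('s8'); cv2.imwrite('pics/s8c.png',cv2.resize(z['p'][205:295,240:320],None,fx=6,fy=6,interpolation=cv2.INTER_CUBIC))
E
```

```text
s8 16 [0.0755 0.0758 0.0791 0.0821 0.0829]
[[271, 261, 619, 168, 80, 11, 147, 134], [272, 261, 617, 169, 80, 12, 134, 133], [274, 261, 615, 174, 82, 11, 132, 139], [275, 261, 612, 173, 81, 12, 156, 155], [276, 261, 610, 175, 81, 11, 160, 164], [271, 262, 618, 167, 76, 12, 175, 141], [272, 262, 617, 170, 78, 13, 200, 148], [273, 262, 618, 174, 81, 13, 194, 151], [274, 262, 615, 173, 79, 14, 200, 153], [275, 262, 614, 176, 81, 13, 203, 158], [276, 262, 610, 174, 78, 12, 169, 161], [271, 263, 619, 169, 76, 10, 134, 135], [272, 263, 618, 170, 75, 12, 173, 146], [273, 263, 616, 172, 76, 13, 184, 151], [274, 263, 615, 174, 77, 13, 182, 150], [275, 263, 612, 174, 75, 11, 159, 148]]
w9 58 [0.0678 0.0708 0.0764 0.0802 0.081 ]
[[263, 263, 607, 163, 69, 11, 145, 104], [264, 263, 605, 164, 74, 10, 157, 112], [265, 263, 605, 165, 72, 11, 165, 110], [266, 263, 605, 167, 73, 10, 156, 108], [267, 263, 606, 167, 71, 10, 141, 103], [260, 264, 609, 159, 67, 11, 141, 87], [261, 264, 607, 161, 71, 11, 163, 103], [262, 264, 606, 162, 73, 11, 190, 110], [263, 264, 605, 163, 74, 12, 210, 114], [264, 264, 60
[... 1241 characters left out ...]
9, 74, 11, 184, 97], [260, 267, 607, 160, 78, 11, 173, 106], [261, 267, 606, 161, 79, 11, 147, 109], [268, 267, 606, 169, 80, 10, 148, 117], [269, 267, 607, 170, 79, 12, 177, 114], [270, 267, 608, 171, 77, 11, 185, 110], [271, 267, 608, 172, 77, 11, 184, 97], [272, 267, 610, 173, 73, 9, 137, 78], [258, 268, 610, 158, 74, 11, 163, 83], [259, 268, 608, 159, 78, 10, 158, 102], [269, 268, 608, 170, 80, 10, 131, 101], [270, 268, 607, 171, 80, 10, 164, 107], [271, 268, 609, 172, 78, 10, 183, 102], [272, 268, 609, 173, 77, 11, 155, 84], [258, 269, 609, 158, 77, 11, 147, 83], [271, 269, 608, 172, 81, 10, 155, 99], [272, 269, 610, 173, 78, 10, 151, 88], [272, 270, 610, 173, 79, 11, 135, 91]]
w8 0 
[]
```

View pics/w9c.png

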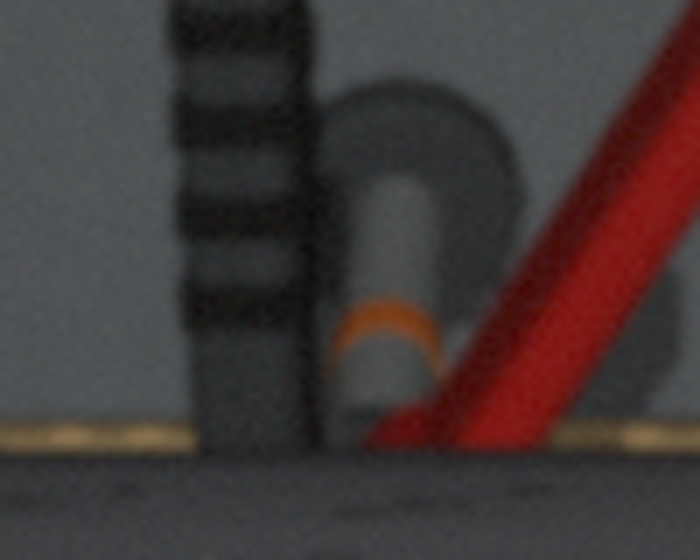

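View pics/s8c.png

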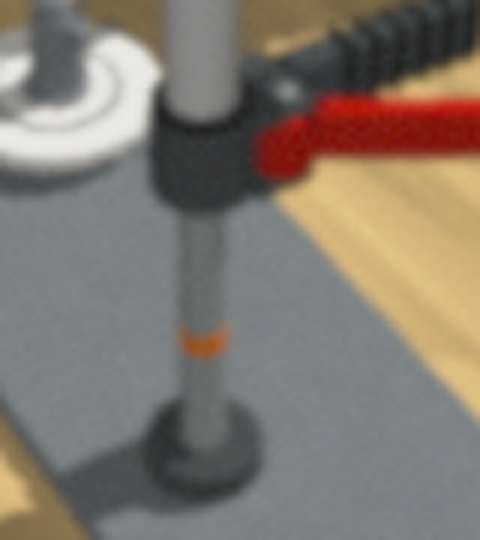

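```bash
cat >> h.py <<'E'
def raycyl(z,U,V,r,post):
    f=210/np.tan(np.radians(z['vf'])/2); d=np.stack([(U-z['cx'])/f,(V-z['cy'])/f,np.ones_like(U,float)],-1)@z['E'][:3,:3]; o=-z['E'][:3,3]@z['E'][:3,:3]
    a=(d[...,:2]**2).sum(-1); oc=o[:2]-post; b=(d[...,:2]*oc).sum(-1); c=oc@oc-r*r; D=b*b-a*c
    t=np.where(D>0,(-b-np.sqrt(np.maximum(D,0)))/a,np.nan); return o+d*t[...,None],np.sqrt(np.maximum(D,0)/a)/r
def markz(z,post,lo=.055,hi=.11):
    V,U=np.mgrid[:420,:560]; P,q=raycyl(z,U,V,.008,post)
    m=(P[...,2]>lo)&(P[...,2]<hi)&(q>.45)
    b=z['p'].astype(float); sat=(b[...,2]-b[...,0])/(b.sum(-1)+1); return P[...,2][m],sat[m],U[m],V[m]
E
python3 - <<'E'
from h import *
np.set_printoptions(precision=3,suppress=True)
for n in ('w9','s8','s5','scene0','top0'):
    z=load(n)
    h,s,U,V=markz(z,POST)
    bins=np.arange(.06,.1,.0015); i=np.digitize(h,bins)
    print(n,len(h)); print([(round(1000*(bins[k-1]+.00075),1),round(float(s[i==k].mean()),2)) for k in range(1,len(bins)) if (i==k).any()])
    from scipy.optimize import curve_fit
    from scipy.special import expit
    g=lambda x,t,A,B,wd: B+A*(expit((x-(t-8))/wd)-expit((x-t)/wd))
    for dd in ([0,0],[.001,0],[0,.002]):
        h,s,U,V=markz(z,POST+np.array(dd)); m=(h>.06)&(h<.1)
        try: p,_=curve_fit(g,h[m]*1000,s[m],[81,.25,.0,1]); print('  top of mark',p,dd)
        except Exception as e: print(e)
E
```

```text
w9 341
[(np.float64(60.8), -0.01), (np.float64(62.2), -0.0), (np.float64(63.8), -0.01), (np.float64(65.2), -0.01), (np.float64(66.8), -0.0), (np.float64(68.2), 0.02), (np.float64(69.8), 0.06), (np.float64(71.3), 0.15), (np.float64(72.8), 0.23), (np.float64(74.3), 0.35), (np.float64(75.8), 0.46), (np.float64(77.3), 0.44), (np.float64(78.8), 0.41), (np.float64(80.3), 0.33), (np.float64(81.8), 0.25), (np.float64(83.3), 0.16), (np.float64(84.8), 0.08), (np.float64(86.3), 0.02), (np.float64(87.8), 0.02), (np.float64(89.3), 0.0), (np.float64(90.8), 0.0), (np.float64(92.3), 0.0), (np.float64(93.8), -0.0), (np.float64(95.3), 0.01), (np.float64(96.8), 0.03), (np.float64(98.3), 0.07)]
  top of mark [81.27   0.548  0.007  1.747] [0, 0]
  top of mark [79.395  0.512  0.018  1.681] [0.001, 0]
  top of mark [82.021  0.425  0.037  1.897] [0, 0.002]
s8 125
[(np.float64(60.8), -0.01), (np.float64(62.2), -0.01), (np.float64(63.8), -0.01), (np.float64(65.2), -0.01), (np.float64(66.8), -0.01), (np.float64(68.2), 0.0), (np.float64(69.8), 0.01), (np.float64(71.3), 0.06), (np.float64(72.8), 0.14), (np.float
[... 2321 characters left out ...]
t64(60.8), 0.01), (np.float64(62.2), 0.0), (np.float64(63.8), 0.02), (np.float64(68.2), 0.07), (np.float64(71.3), -0.0), (np.float64(72.8), 0.02), (np.float64(74.3), 0.31), (np.float64(75.8), 0.11), (np.float64(77.3), 0.0), (np.float64(78.8), 0.32), (np.float64(80.3), 0.04), (np.float64(83.3), 0.02), (np.float64(87.8), 0.03), (np.float64(89.3), 0.02), (np.float64(90.8), -0.01), (np.float64(92.3), -0.0), (np.float64(95.3), 0.04), (np.float64(96.8), -0.01)]
  top of mark [81.049  0.139  0.016  0.446] [0, 0]
  top of mark [77.819  0.167  0.029  0.014] [0.001, 0]
  top of mark [77.242  0.028  0.012  0.004] [0, 0.002]<stdin>:13: OptimizeWarning: Covariance of the parameters could not be estimated
```

```bash
cat >> h.py <<'E'
def collarz(z,post,lo=.1,hi=.17,qmin=.8,pr=False,side=None):
    from scipy.optimize import curve_fit
    from scipy.special import expit
    V,U=np.mgrid[:420,:560]; P,q=raycyl(z,U,V,.018,post); m=(P[...,2]>lo)&(P[...,2]<hi)&(q>qmin)
    h=P[...,2][m]*1000; s=z['p'].astype(float).mean(-1)[m]
    if pr:
        b=np.arange(lo*1000,hi*1000,2); i=np.digitize(h,b); print([(float(b[k-1]+1),round(float(s[i==k].mean()),0)) for k in range(1,len(b)) if (i==k).any()])
    g=lambda x,t,A,B,wd: B+A*expit((t-x)/wd)
    p,_=curve_fit(g,h,s,[(lo+hi)*500,50,50,1]); return p
E
python3 - <<'E'
from h import *
np.set_printoptions(precision=3,suppress=True)
z=load('s8')
for q in (.5,.8,.9): print(collarz(z,POST,.128,.158,q,pr=q==.8), collarz(load('scene0'),POST,.128,.158,q))
E
```

```text
[148.132  61.938  54.01    1.878] [148.063  59.221  52.782   1.798]
[(129.0, 111.0), (131.0, 108.0), (133.0, 110.0), (135.0, 108.0), (137.0, 110.0), (139.0, 111.0), (141.0, 110.0), (143.0, 106.0), (145.0, 103.0), (147.0, 93.0), (149.0, 78.0), (151.0, 61.0), (153.0, 56.0), (155.0, 54.0)]
[148.287  56.865  52.775   1.657] [148.248  54.688  51.359   1.626]
[147.899  51.884  53.277   1.587] [147.891  50.236  51.446   1.574]
```

Request:
send_rows --claw '[-0.2, -0.1, 0, 0, 0]' --delta_pos '[[0, 0.008, 0], [0, 0.008, 0], [0, 0.008, 0], [0, 0.008, 0.008], [0, 0.008, 0.02]]' --dr '[[0, 0, 0], [0, 0, 0], [0, 0, 0], [0, 0, 0], [0, 0, 0]]' --force 5

```text
clock: 15.3
position: [0.5267, 0.1889, 0.1366]
ee_rot: [-0.119, -3.139, 0.003]
force: [-1.1, -5.9, 1.8]
width: 0.698
```

```bash
python3 - <<'E'
from h import *
to([*S(-.088,.018),.0885],175.6);print(L(readout.observe()['position']),readout.observe()['ft_torque'])
E
```

```text
now 15.3 [0.5267 0.1889 0.1366] th 175.65 tilt [-6.0e-04 -2.2e-03 -1.0e+00] w 64.2 F [-1.13 -5.91  1.77] q [ 0.1   0.54 -0.77  1.8   0.45  0.99  0.64]
dpos [-0.0003  0.0058  0.1925] |d|mm 48.2 dr [-0.0011 -0.0002  0.0004] deg 0.1
[-0.08804995  0.01666799] [-0.99323442 -0.01175928  0.00245476]
```

Request:
send_rows --claw '[0, 0, 0, 0, 0]' --delta_pos '[[0, -0.004, 0.02], [0, -0.004, 0.045], [0, -0.004, 0.07], [0, -0.004, 0.095], [0, -0.004, 0.115]]' --dr '[[0, 0, 0], [0, 0, 0], [0, 0, 0], [0, 0, 0], [0, 0, 0]]'

```text
clock: 15.8
position: [0.5267, 0.1889, 0.1074]
ee_rot: [-0.118, -3.139, 0.001]
force: [-0.4, -4.7, 1.6]
width: 0.701
```

```bash
python3 - <<'E'
from h import *
to([*S(-.088,.018),.0885],175.6);print(L(readout.observe()['position']),readout.observe()['ft_torque'])
grab('scene','s12'); z=load('s12')
cv2.imwrite('pics/s12c.png',cv2.resize(z['p'][180:295,230:350],None,fx=5,fy=5,interpolation=cv2.INTER_CUBIC))
E
```

```text
now 15.8 [0.5267 0.1889 0.1074] th 175.7 tilt [-4.e-04 -7.e-04 -1.e+00] w 64.5 F [-0.42 -4.72  1.55] q [ 0.09  0.58 -0.75  1.83  0.48  0.93  0.61]
dpos [-0.0003  0.0052  0.0757] |d|mm 19.0 dr [-0.0004 -0.0002  0.0008] deg 0.1
[-0.08806399  0.01671586] [-1.07630423 -0.14605309 -0.06974784]
```

View pics/s12c.png

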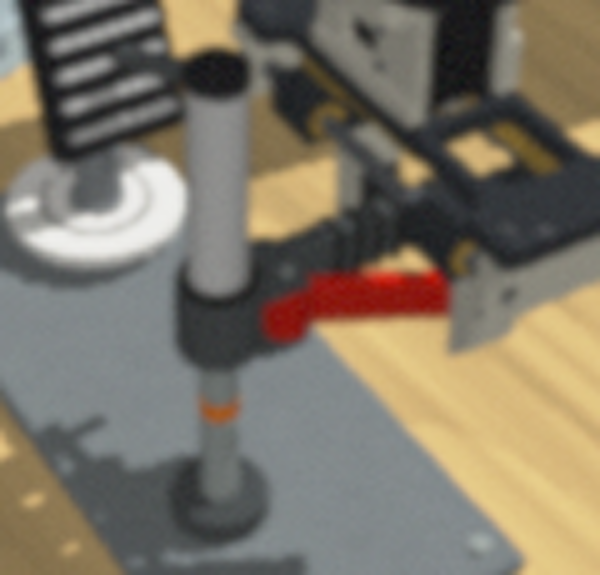

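```bash
python3 - <<'E'
from h import *
np.set_printoptions(precision=3,suppress=True)
z=load('s12')
for q in (.5,.8,.9): print(collarz(z,POST,.098,.128,q,pr=q==.8))
E
```

```text
[112.602  63.934  56.987   2.025]
[(99.0, 115.0), (101.0, 111.0), (103.0, 110.0), (105.0, 111.0), (107.0, 113.0), (109.0, 106.0), (111.0, 91.0), (113.0, 83.0), (115.0, 69.0), (117.0, 58.0), (119.0, 57.0), (121.0, 55.0), (123.0, 57.0), (125.0, 57.0)]
[112.495  56.043  56.161   1.686]
[112.323  52.283  56.811   1.614]
```

Request:
send_rows --claw '[0, 0, 0, 0, 0]' --delta_pos '[[0, -0.004, 0.02], [0, -0.004, 0.04], [0, -0.004, 0.06], [0, -0.004, 0.07], [0, -0.004, 0.07]]' --dr '[[0, 0, 0], [0, 0, 0], [0, 0, 0], [0, 0, 0], [0, 0, 0]]'

```text
clock: 16.35
position: [0.5266, 0.1888, 0.0902]
ee_rot: [-0.117, -3.139, -0.001]
force: [1.0, 1.1, -5.5]
width: 0.695
```

```bash
python3 - <<'E'
from h import *
np.set_printoptions(precision=3,suppress=True)
to([*S(-.088,.018),.0795],175.6);print(L(readout.observe()['position']),readout.observe()['ft_torque'])
grab('scene','s13'); z=load('s13'); grab('wrist','w13')
cv2.imwrite('pics/s13c.png',cv2.resize(z['p'][230:290,250:300],None,fx=10,fy=10,interpolation=cv2.INTER_CUBIC))
for q in (.5,.8,.9): print(collarz(z,POST,.083,.113,q,pr=q==.8))
E
```

```text
now 16.35 [0.527 0.189 0.09 ] th 175.73 tilt [-0.     0.001 -1.   ] w 64.0 F [ 1.02  1.05 -5.48] q [ 0.08  0.6  -0.74  1.84  0.51  0.9   0.6 ]
dpos [-0.     0.005  0.043] |d|mm 10.8 dr [ 0.    -0.     0.001] deg 0.1
[-0.088  0.017] [ 0.222 -0.579 -0.082]
[95.79  59.015 57.099  2.164]
[(84.0, 110.0), (86.0, 103.0), (88.0, 109.0), (90.0, 103.0), (92.0, 97.0), (94.0, 88.0), (96.0, 85.0), (98.0, 68.0), (100.0, 59.0), (102.0, 58.0), (104.0, 55.0), (106.0, 56.0), (108.0, 56.0), (110.0, 56.0)]
[95.603 51.48  55.462  2.03 ]
[95.457 47.279 55.861  2.004]
```

View pics/s13c.png

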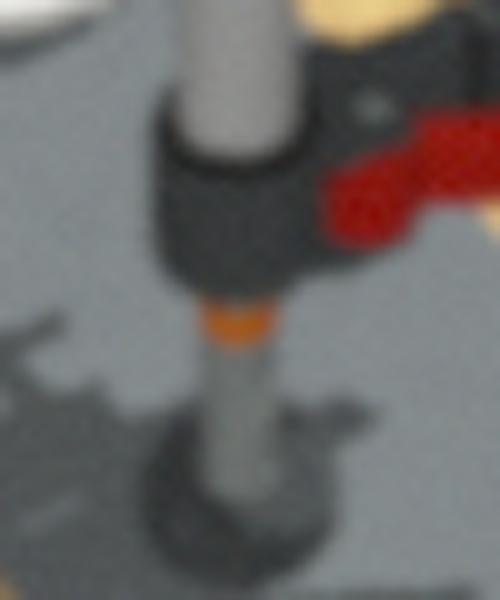

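View pics/w13.png

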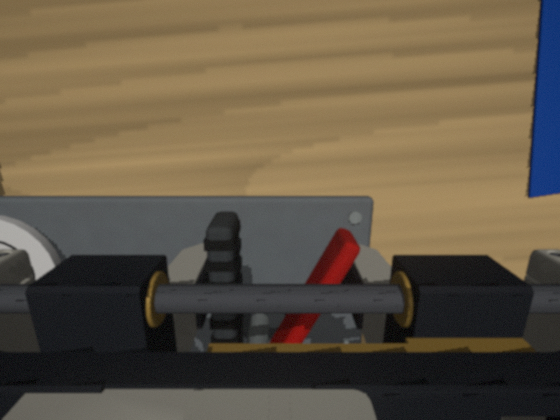

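```bash
python3 - <<'E'
from h import *
np.set_printoptions(precision=2,suppress=True,linewidth=200)
for n in ('scene0','s8','s12','s13'):
    z=load(n); b=z['p'].astype(float); sat=(b[...,2]-b[...,0])
    print(n); 
    for u in range(271,277): print(u, sat[250:272,u].astype(int), 'sum',int(sat[252:270,u].sum()))
z=load('s13'); print(proj(z,[*POST,.08]))
for n in ('s13',): 
    print(z['p'][245:272,271:277].mean(-1).astype(int).T)
E
```

```text
scene0
271 [-3 -1 -2 -2 -2 -1 -4 -3  2 15 38 76 92 70 29  4  0 -3 -1 -3 -1 -4] sum 305
272 [ -3  -4  -2  -3  -1  -1  -3  -2  -1   4  26  68 110  95  48   9  -2  -4  -3  -2  -4  -4] sum 336
273 [ -3  -3  -3  -4  -3  -1  -2  -3  -4  -1  19  62 113 110  55  15  -1  -2  -3  -3  -3  -2] sum 344
274 [ -4  -1  -2  -2  -2  -2  -1  -1  -3   2  21  70 114 104  54  12  -3  -3  -3  -3  -5  -3] sum 352
275 [ -3  -2   0  -3  -1  -1  -3  -2   0  10  41  92 117  89  39   6  -5  -2  -4  -2  -2  -2] sum 371
276 [ -5  -4  -2  -3  -2  -6  -4  -2   6  27  62  99 103  64  23  -2  -2  -5  -3  -4  -2  -3] sum 349
s8
271 [ 0 -2 -1  0 -2 -1 -2 -5  2 13 40 77 97 71 29  3 -2 -3 -4 -3 -3 -5] sum 309
272 [ -3  -1  -3  -3  -1  -4  -2  -2  -2   3  24  70 116  99  49  10  -3  -2  -3  -2  -2  -2] sum 344
273 [ -3  -2  -3  -2  -3  -1  -3  -2  -3  -1  20  62 115 109  62  15  -3  -5  -3  -3  -2  -4] sum 351
274 [ -3  -3  -2  -2  -2  -1  -3  -1  -3   1  24  72 120 107  56  11  -2  -3  -1  -2  -1  -2] sum 369
275 [ -2  -4  -3  -2  -2  -2  -2   0   1  11  43  95 126  92  42   7  -1  -2   0  -2  -4  -4] sum 401
276 [ -2  -4
[... 1260 characters left out ...]
-3 -2 -3] sum 276
[272.47 259.11]
[[ 84  46  41  52  57  56  56  57  57  57  56  55  55  58  64  78  89  94 101 104 105 105 105 103 103 101  98]
 [ 89  53  40  54  54  57  57  57  56  56  58  58  56  55  65  79  90  93  96 106 107 107 108 106 105 107 107]
 [ 95  53  41  50  57  55  60  58  58  57  58  58  55  56  67  83  94  94  96 106 108 106 109 110 107 110 110]
 [ 93  57  41  48  55  57  56  55  55  57  57  56  57  57  64  81  93  91  95 103 108 107 107 109 108 111 110]
 [ 88  51  42  50  53  57  58  57  58  58  54  55  58  59  66  81  89  88  95 102 103 103 104 105 111 111 112]
 [ 75  45  43  53  59  57  57  57  58  59  55  55  57  60  69  82  91  94 102 105 102 103 108 112 111 110 109]]
```

```bash
python3 - <<'E'
from h import *
from scipy.optimize import curve_fit,least_squares
from scipy.special import expit
np.set_printoptions(precision=3,suppress=True)
g=lambda x,t,A,B,wd: B+A*(expit((x-(t-8))/wd)-expit((x-t)/wd))
for n in ('w9','s8','s12'):
    z=load(n); C=cloud(z); l=L(C); b=z['p'].astype(float); sat=(b[...,2]-b[...,0])/(b.sum(-1)+1)
    m=(np.hypot(l[...,0],l[...,1])<.0125)&(C[...,2]>.055)&(C[...,2]<.1); Q=C[m]
    ax=least_squares(lambda q: np.hypot(Q[:,0]-q[0],Q[:,1]-q[1])-.008,POST,loss='soft_l1',f_scale=.0007).x
    p,_=curve_fit(g,Q[:,2]*1000,sat[m],[81,.4,0,1]); 
    h,s,U,V=markz(z,ax); k=(h>.06)&(h<.098); p2,_=curve_fit(g,h[k]*1000,s[k],[81,.4,0,1]); print(n,m.sum(),'axis',ax,L(ax),'mark top depth',p,'raycyl',p2)
    # bar & lever tops in this camera's depth
    lb=(l[...,0]>-.115)&(l[...,0]<-.045)&(np.abs(l[...,1]+.010)<.004)&(C[...,2]>.11)&(C[...,2]<.185)&(b.max(-1)<100)
    zz=C[lb][:,2]; hh,e=np.histogram(zz,bins=np.arange(.11,.185,.001)); print('   bar z mode',e[hh.argmax()],np.median(zz[np.abs(zz-e[hh.argmax()])<.003]),len(zz))
E
```

```text
w9 293 axis [0.614 0.166] [0.001 0.   ] mark top depth [79.778  0.549  0.004  2.125] raycyl [79.449  0.536  0.008  1.784]
   bar z mode 0.17400000000000004 0.1747670943502755 1082
s8 124 axis [0.611 0.167] [-0.002  0.001] mark top depth [82.427  0.444 -0.011  1.973] raycyl [82.363  0.474 -0.011  1.788]
   bar z mode 0.17500000000000004 0.17567784587127913 70
s12 121 axis [0.611 0.167] [-0.002  0.001] mark top depth [82.306  0.421 -0.01   1.817] raycyl [82.152  0.449 -0.011  1.734]
   bar z mode 0.14 0.1403160328618364 60
```

Request:
send_rows --claw '[0, 0, 0, 0, 0]' --delta_pos '[[0, 0, 0.012], [0, 0, 0.024], [0, 0, 0.036], [0, 0, 0.045], [0, 0, 0.05]]' --dr '[[0, 0, 0], [0, 0, 0], [0, 0, 0], [0, 0, 0], [0, 0, 0]]'

```text
clock: 16.95
position: [0.5267, 0.1888, 0.0781]
ee_rot: [0.117, 3.139, 0.001]
force: [-0.4, 2.1, 1.4]
width: 0.697
```

```bash
python3 - <<'E'
from h import *
np.set_printoptions(precision=3,suppress=True)
to([*S(-.088,.018),.077],175.6);print(L(readout.observe()['position']),readout.observe()['ft_torque'])
grab('scene','s14'); z=load('s14'); grab('wrist','w14')
cv2.imwrite('pics/s14c.png',cv2.resize(z['p'][230:290,250:300],None,fx=10,fy=10,interpolation=cv2.INTER_CUBIC))
for q in (.5,.8,.9): print(collarz(z,POST,.072,.1,q,pr=q==.8))
b=z['p'].astype(float); sat=(b[...,2]-b[...,0]); print([int(sat[252:270,u].sum()) for u in range(271,277)])
to([*S(-.088,.018),.077],175.6)
E
```

```text
now 16.95 [0.527 0.189 0.078] th 175.72 tilt [ 0.     0.001 -1.   ] w 64.1 F [-0.41  2.14  1.38] q [ 0.07  0.61 -0.73  1.85  0.52  0.88  0.58]
dpos [-0.     0.006  0.004] |d|mm 1.8 dr [0.    0.    0.001] deg 0.1
[-0.088  0.017] [ 0.271 -0.157 -0.068]
[84.275 58.662 58.242  1.842]
[(73.0, 110.0), (75.0, 110.0), (77.0, 109.0), (79.0, 113.0), (81.0, 103.0), (83.0, 85.0), (85.0, 78.0), (87.0, 64.0), (89.0, 58.0), (91.0, 56.0), (93.0, 57.0), (95.0, 57.0), (97.0, 56.0)]
[83.802 54.231 56.636  1.638]
[83.569 51.873 56.822  1.596]
[-58, -48, -55, -46, -48, -52]
now 17.05 [0.527 0.189 0.078] th 175.73 tilt [ 0.     0.001 -1.   ] w 64.1 F [ 1.03  3.18 -3.07] q [ 0.07  0.61 -0.73  1.85  0.52  0.88  0.58]
dpos [-0.     0.006  0.004] |d|mm 1.8 dr [0.    0.    0.001] deg 0.1
```

View pics/s14c.png

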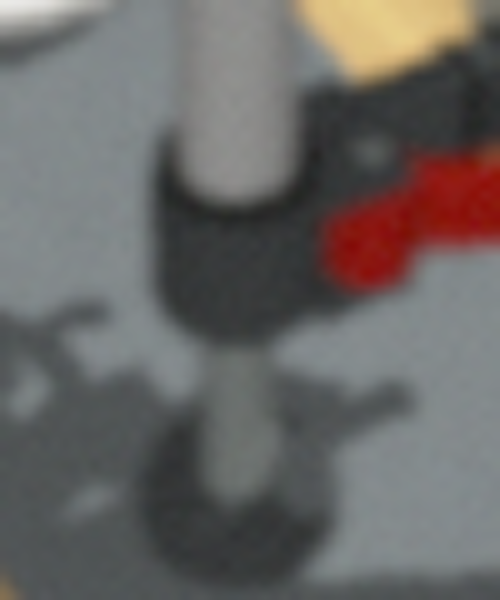

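```bash
python3 - <<'E'
from h import *
np.set_printoptions(precision=2,suppress=True,linewidth=200)
for n in ('s8','s12','s13','s14'):
    z=load(n); print(n); print(z['p'][250:272,271:276].astype(float).mean((1,2)).astype(int), z['p'][250:272,271:276,1].astype(float).mean(1).astype(int))
z=load('s13')
for u in (271,272,273,274,275):
    print(u,[round(float(1000*raycyl(z,np.array([[u]]),np.array([[v]]),r,np.array([.6113,.1667]))[0][0,0,2]),1) for r in (.018,.008) for v in (259,260,261,262,263,264,265)])
E
```

```text
s8
[104 104 105 104 104 104 104 104 105 104 103  98  90  94 100 103 104 103 103 103 103 104] [106 107 107 106 106 107 107 106 107 105 101  92  85  88  96 103 106 106 106 106 106 106]
s12
[ 58  57  58  68  87 102 106 107 107 106 104 101  93  98 105 107 108 107 107 106 107 106] [ 59  58  58  69  89 105 109 110 110 108 103  95  87  91 101 107 110 109 109 108 110 108]
s13
[ 56  57  57  57  57  56  56  56  57  65  80  91  92  96 104 106 105 106 106 107 108 107] [ 57  58  57  57  57  58  57  57  58  65  77  86  87  90 100 106 108 109 109 110 110 110]
s14
[ 72  42  47  54  57  56  58  57  57  57  57  57  57  62  78  99 106 106 106 105 106 106] [ 73  43  47  55  58  57  58  58  58  58  58  57  58  63  80 101 109 108 108 108 108 108]
271 [97.1, 94.3, 91.5, 88.7, 85.8, 83.0, 80.1, 86.2, 83.3, 80.4, 77.5, 74.6, 71.7, 68.8]
272 [97.5, 94.7, 91.9, 89.1, 86.3, 83.5, 80.6, 87.4, 84.6, 81.7, 78.8, 75.9, 73.0, 70.1]
273 [97.8, 95.0, 92.2, 89.3, 86.5, 83.7, 80.8, 87.9, 85.1, 82.3, 79.4, 76.5, 73.6, 70.7]
274 [97.8, 95.0, 92.2, 89.3, 86.5, 83.7, 80.8, 88.0, 85.1, 82.3, 79.4, 76.5, 73.7, 70.8]
275 [97.5, 94.7, 91.9, 89.1, 86.3, 83.5, 80.6, 87.4, 84.6, 81.8, 78.9, 76.0, 73.1, 70.2]
```

Request:
send_rows --claw '[0, 0, 0, 0, 0]' --delta_pos '[[0, 0, 0.003], [0, 0, 0.005], [0, 0, 0.005], [0, 0, 0.005], [0, 0, 0.005]]' --dr '[[0, 0, 0], [0, 0, 0], [0, 0, 0], [0, 0, 0], [0, 0, 0]]'

```text
clock: 17.55
position: [0.5267, 0.1888, 0.0771]
ee_rot: [0.117, 3.139, 0.001]
force: [-0.0, 4.5, 0.0]
width: 0.699
```

```bash
cat >> h.py <<'E'
def edge(n):
    z=load(n); p=z['p'][240:275,271:276].astype(float).mean((1,2)); 
    # dark collar level 57, lit post 106 ; last dark row then fractional cover
    a=np.clip((106-p)/(106-57),0,1); k=np.where(a<.08)[0]; k=k[k>12][0]; top=k-8
    e=240+top-.5+a[top:k].sum(); z18=[float(1000*raycyl(z,np.array([[273.]]),np.array([[e]]),.018,np.array([.6113,.1667]))[0][0,0,2])]
    return e,z18
E
python3 - <<'E'
from h import *
np.set_printoptions(precision=3,suppress=True)
to([*S(-.088,.018),.077],175.6);print(L(readout.observe()['position']),readout.observe()['position'][2])
grab('scene','s15'); print(edge('s12'),edge('s13'),edge('s14'),edge('s15')); z=load('s15'); print(z['p'][255:272,271:276].astype(float).mean((1,2)).astype(int))
E
```

```text
now 17.55 [0.527 0.189 0.077] th 175.72 tilt [ 0.     0.001 -1.   ] w 64.3 F [-0.01  4.51  0.05] q [ 0.07  0.61 -0.73  1.85  0.52  0.87  0.58]
dpos [-0.     0.006  0.   ] |d|mm 1.5 dr [0.    0.    0.001] deg 0.1
[-0.088  0.017] 0.07706976620848298
(np.float64(253.5625850340136), [112.73195354939747]) (np.float64(260.5857142857143), [93.3254283922791]) (np.float64(264.03061224489795), [83.6006810824098]) (np.float64(264.33129251700683), [82.74531081614612])
[ 57  57  56  56  57  57  56  57  60  74  93 104 107 106 106 105 104]
```

Request:
send_rows --claw '[-0.37, -0.33, -0.28, -0.24, -0.2]' --delta_pos '[[0, 0, 0.002], [0, -0.004, 0.002], [0, -0.008, 0.002], [0, -0.012, 0.002], [0, -0.016, 0.002]]' --dr '[[0, 0, 0], [0, 0, 0], [0, 0, 0], [0, 0, 0], [0, 0, 0]]' --force 25

```text
clock: 18.1
position: [0.5264, 0.1846, 0.0765]
ee_rot: [0.117, 3.139, 0.001]
force: [0.4, 5.9, -1.3]
width: 0.604
```

```bash
python3 - <<'E'
from h import *
to([*S(-.088,-.002),.0767],175.6);print(L(readout.observe()['position']),readout.observe()['position'][2])
E
```

```text
now 18.1 [0.5264 0.1846 0.0765] th 175.72 tilt [ 1.e-04  4.e-04 -1.e+00] w 55.6 F [ 0.37  5.85 -1.33] q [ 0.08  0.61 -0.73  1.86  0.52  0.87  0.59]
dpos [-0.0001 -0.0574 -0.001 ] |d|mm 14.4 dr [0.0002 0.     0.001 ] deg 0.1
[-0.08804404  0.01235282] 0.07645630825566793
```

Request:
send_rows --claw '[-0.15, -0.1, -0.04, 0.01, 0.06]' --delta_pos '[[0, -0.005, 0], [0, -0.01, 0], [0, -0.015, 0], [0, -0.02, 0], [0, -0.025, 0]]' --dr '[[0, 0, 0], [0, 0, 0], [0, 0, 0], [0, 0, 0], [0, 0, 0]]' --force 30

```text
clock: 18.6
position: [0.5255, 0.1788, 0.0765]
ee_rot: [-0.116, -3.139, -0.001]
force: [2.1, 6.7, -2.8]
width: 0.48
```

```bash
python3 - <<'E'
from h import *
to([*S(-.088,-.002),.0765],175.6);print(L(readout.observe()['position']),readout.observe()['position'][2])
E
```

```text
now 18.6 [0.5255 0.1788 0.0765] th 175.75 tilt [-2.e-04  8.e-04 -1.e+00] w 44.2 F [ 2.12  6.72 -2.79] q [ 0.09  0.61 -0.73  1.86  0.52  0.87  0.6 ]
dpos [-0.0016 -0.034  -0.0001] |d|mm 8.5 dr [ 0.0004 -0.0002  0.0013] deg 0.2
[-0.0884141   0.00649917] 0.07649254712379464
```

Request:
send_rows --claw '[0.11, 0.16, 0.21, 0.26, 0.31]' --delta_pos '[[-0.001, -0.005, 0], [-0.001, -0.011, 0], [-0.001, -0.017, 0], [-0.001, -0.023, 0], [-0.001, -0.029, 0]]' --dr '[[0, 0, 0], [0, 0, 0], [0, 0, 0], [0, 0, 0], [0, 0, 0]]' --force 30

```text
clock: 19.1
position: [0.5244, 0.1717, 0.0764]
ee_rot: [-0.116, -3.138, -0.001]
force: [-4.7, 8.2, 0.1]
width: 0.352
```

```bash
python3 - <<'E'
from h import *
to([*S(-.088,-.002),.0765],175.6);print(L(readout.observe()['position']),readout.observe()['position'][2])
E
```

```text
now 19.1 [0.5244 0.1717 0.0764] th 175.78 tilt [-1.5e-03  6.0e-04 -1.0e+00] w 32.3 F [-4.66  8.23  0.11] q [ 0.1   0.61 -0.73  1.87  0.52  0.87  0.61]
dpos [-0.0039 -0.0053 -0.0006] |d|mm 1.7 dr [ 0.0002 -0.0008  0.0015] deg 0.2
[-0.0889826  -0.00067544] 0.0763622694110367
```

Request:
send_rows --claw '[0.4, 0.5, 0.6, 0.8, 1]' --delta_pos '[[-0.001, -0.003, 0], [-0.001, -0.005, 0], [-0.001, -0.006, 0], [-0.001, -0.006, 0], [-0.001, -0.006, 0]]' --dr '[[0, 0, 0], [0, 0, 0], [0, 0, 0], [0, 0, 0], [0, 0, 0]]' --force 30

```text
clock: 19.6
position: [0.5241, 0.17, 0.0761]
ee_rot: [-0.115, -3.137, -0.0]
force: [-3.5, 6.4, -1.9]
width: 0.283
```

```bash
python3 - <<'E'
from h import *
to([*S(-.088,-.002),.0765],175.6);print(L(readout.observe()['position']),readout.observe()['position'][2])
grab('scene','s16'); print(edge('s14'),edge('s15'),edge('s16')); z=load('s16'); print(z['p'][255:272,271:276].astype(float).mean((1,2)).astype(int))
for n in ('s15','s16'): print([collarz(load(n),POST,.072,.1,q).round(2)[0] for q in (.5,.8,.9)])
cv2.imwrite('pics/s16c.png',cv2.resize(z['p'][190:290,220:340],None,fx=6,fy=6,interpolation=cv2.INTER_CUBIC))
grab('wrist','w16')
E
```

```text
now 19.6 [0.5241 0.17   0.0761] th 175.81 tilt [-2.2e-03  1.0e-04 -1.0e+00] w 26.0 F [-3.54  6.41 -1.88] q [ 0.1   0.61 -0.73  1.87  0.52  0.87  0.61]
dpos [-0.0046  0.0015 -0.0017] |d|mm 1.3 dr [-0.     -0.0011  0.0018] deg 0.2
[-0.08914986 -0.00239087] 0.07606562661323507
(np.float64(264.03061224489795), [83.6006810824098]) (np.float64(264.33129251700683), [82.74531081614612]) (np.float64(264.7448979591837), [81.5669553162559])
[ 58  58  57  56  57  56  56  57  58  68  86 100 105 106 105 105 105]
[np.float64(83.35), np.float64(83.03), np.float64(82.81)]
[np.float64(82.76), np.float64(82.23), np.float64(81.88)]
```

View pics/s16c.png

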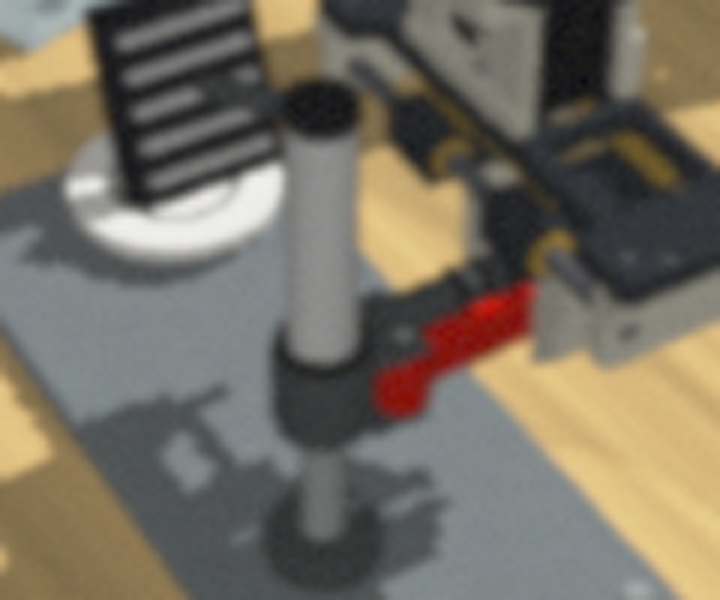

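View pics/w16.png

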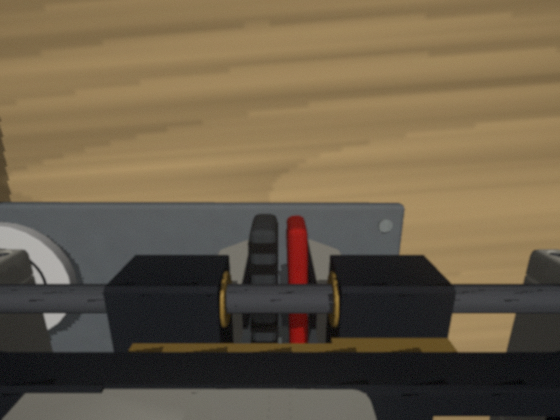

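Request:
send_rows --claw '[1, 1, 1, 1, 1]' --delta_pos '[[0, 0, 0], [0, 0, 0], [0, 0, 0], [0, 0, 0], [0, 0, 0]]' --dr '[[0, 0, 0], [0, 0, 0], [0, 0, 0], [0, 0, 0], [0, 0, 0]]'

```text
clock: 20.2
position: [0.5241, 0.17, 0.0761]
ee_rot: [-0.115, -3.137, -0.0]
force: [-3.6, 6.2, -1.9]
width: 0.284
```

```bash
python3 - <<'E'
from h import *
to([*S(-.088,-.002),.0765],175.6)
grab('scene','s17');grab('top','t17'); print(edge('s17'),[collarz(load('s17'),POST,.072,.1,q).round(2)[0] for q in (.5,.8,.9)])
z=load('t17'); a=z['p'][90:290,80:480]; cv2.imwrite('pics/t17.png',cv2.resize(a,None,fx=2,fy=2,interpolation=cv2.INTER_CUBIC))
b=cv2.resize(z['p'][160:220,285:345],None,fx=8,fy=8,interpolation=cv2.INTER_CUBIC); cv2.imwrite('pics/t17c.png',b)
E
```

```text
now 20.2 [0.5241 0.17   0.0761] th 175.81 tilt [-2.2e-03  1.0e-04 -1.0e+00] w 26.2 F [-3.61  6.25 -1.85] q [ 0.1   0.61 -0.73  1.87  0.52  0.87  0.61]
dpos [-0.0046  0.0015 -0.0017] |d|mm 1.3 dr [-0.     -0.0011  0.0018] deg 0.2
(np.float64(264.7353741496599), [81.59411116936677]) [np.float64(82.74), np.float64(82.2), np.float64(81.89)]
```

View pics/t17.png

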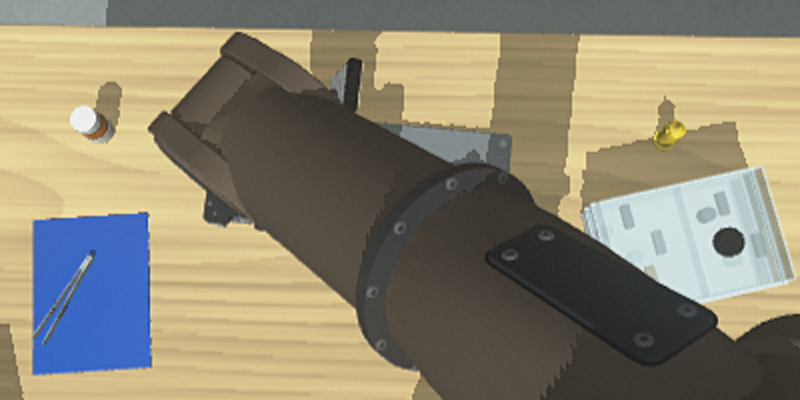

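View pics/t17c.png

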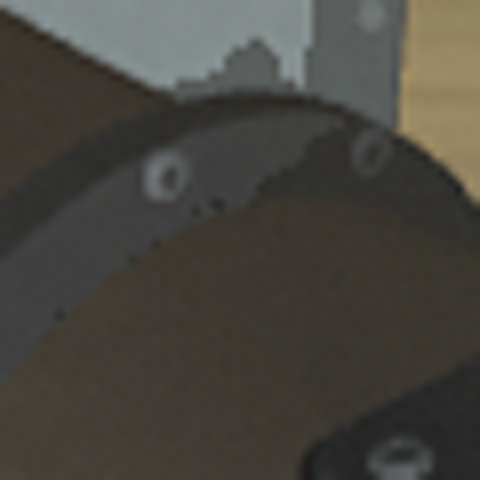

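```bash
python3 - <<'E'
from h import *
z=load('s17'); print(proj(z,[[.553,-.03,.028],[.553,-.03,.096]]))
ims=[cv2.resize(load(n)['p'][170:250,215:295],None,fx=4.5,fy=4.5,interpolation=cv2.INTER_CUBIC) for n in ('s14','s17')]
cv2.imwrite('pics/fig.png',np.hstack(ims))
E
```

```text
[[248.16062404 219.61913842]
 [247.02055203 197.75529878]]
```

View pics/fig.png

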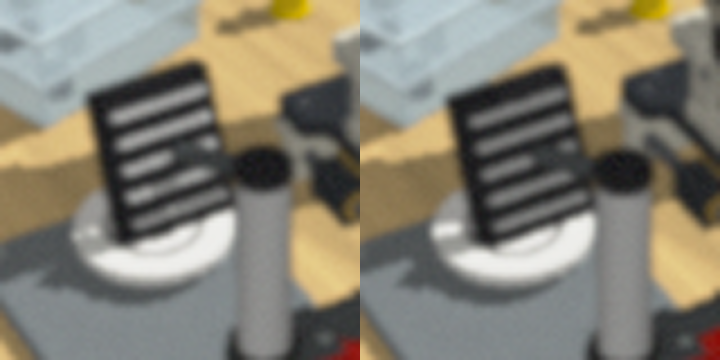

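```bash
python3 -c "
from cell import arm
print(arm.sign_off())"
```

```text
the job is handed in; nothing more can be done
None
```

I stood the grey figurine on the stage inside the printed circle. I then lowered the leg to the orange mark, squeezed the red lever closed against the bar, and handed in at about 20.3 s still gripping both at 30 N.

**Last checks:**
- **Figurine:** Right after release, the scene and top pictures showed it upright and near the middle of the circle. I could not see it directly at the end, because the lamp head and the arm blocked it. The visible part of the stage, including the shadow on it, looked the same just before and after the squeeze.
- **Leg:** The scene camera put the collar's lower edge at 81.6 to 82.7 mm and the top of the mark at about 82.1 mm, so they are level to within about 1 mm. I could not see the mark directly, because the collar hides it from that camera at this height. The wrist camera read the mark lower (79.6 mm) than the scene camera, but both cameras gave the leg's total travel as about 65 mm.
- **Lever:** The wrist picture shows it parallel to the bar. The grip opening reads 26 mm, slightly under the stated 28 mm.
- **Forces:** Readings stayed under about 10 N at the end of each move.
- **Plinth, tweezers, jar and yellow figures:** The plinth, tweezers and jar look unmoved in the last top picture, as does the yellow figure behind the tray. The arm hides the other yellow figure there. I compared by eye and did not measure their positions.

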